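# Pin the claw link arms to the palm plate

### The arm

A 7-joint arm with a two-finger parallel gripper is mounted at the origin on the work surface. World frame = base frame: x ahead of the robot, y to its left, z up, the work surface at z = 0. Lengths are in m, angles in degrees, forces in N, time in s.
With the tool pointing down it reaches from about 0.425 to 0.875 m from the base axis. Payload 4.7 kg.
Tool frame: the origin (TCP) lies on the centre line of the jaws, within the pads' length; the fingertips stand 17 mm ahead of it and the grasp point (between the pads) lies 2 mm behind it; z points along the fingers, y is the line along which they close (so a half turn about z gives the same grasp; the last joint's range is limited). The gripper opens to 87 mm and grips with 3 to 60 N. Pads are 19 mm wide; open, the fingers measure 117 mm over their backs; the gripper's body (75 mm by 190 mm) begins 51 mm behind the grasp point.
Start: joints at [67.557, 18.392, -4.016, 83.108, 1.295, 78.541, -3.26], TCP at [0.257, -0.597, 0.24] pointing down, gripper open.
Joint ranges: [-163.93, 163.93], [-17.29, 119.83], [-79.2, 71.16], [3.27, 140.29], [-89.18, 269.18], [5.43, 117.66], [-154.24, 154.24]. Speed limits (degrees/s): [147.25, 147.25, 180, 180, 180, 180, 180].

### API

Orientations are given as [roll, pitch, yaw] about the fixed x, y, z axes, in that order (R = Rz(yaw) Ry(pitch) Rx(roll)).
In Python, from cell import env, read_camera gives the robot as it stands.
- The arm moves only by the shell command python3 -m jog 'ROWS' [FORCE]. ROWS is JSON, a list of rows, each a list of 5 numbers: the opening, from 0 (shut) to 1 (fully open), then the shift along the tool's x, y, z each as a share of 0.02 m, from -1 to 1, then the turn about the tool's z as a share of 45 degrees, from -1 to 1. In form: [[gripper, x, y, z, yaw], ...]. A call has 1 to 12 rows; each row shifts and turns the commanded pose from where the row before left it, along the tool's axes as they then stand; what a row does not reach is not made up. A row lasts 1/12 s, in which the tool goes at most 41.7 mm and 7.16 degrees, less where a joint would pass 70% of its speed; a pose out of reach is approached as far as the arm can. A call with a number of a shift or a turn outside -1 to 1 is refused whole. A call with a gripper value outside its range is refused whole. The fingers move at their own pace and stop on an object; FORCE is the grip in N (left out, the last holds). Time passes only in rows, so rows that do not move let the fingers close. It gives the time, the measured TCP pose, the force, the opening and the grip force at its end, in the units of the state.
- env.get_obs(): the state, without advancing time (a new reading comes with each control period).
- read_camera(name): name is "side" or "top" or "wrist"; returns a dict with "color" (384x512x3 uint8, red, green, blue), "range_z" (384x512 float32, m along the optical axis (not along the pixel's ray), 0 where there is no reading), "mtx" (3x3 intrinsics, pixels), "world_from_camera" (4x4, takes a point from camera to world coordinates); the wrist camera has in their place "T_tool_cam" (4x4, takes a point from camera to tool coordinates, whose origin is the TCP and whose axes are the flange's). Camera axes: x right, y down, z forward; pixel columns grow to the right and rows downward; lengths in m; the calibration is good to about 2 mm. A picture is of the moment at which its call begins: read the wrist's pose just before it.
- env.sign_off(): hands the job in; it is judged then, once.
The state is a dict: "time_s": time; "qpos": joint angles; "joint_velocities": joint speeds; "effort": joint torques, N m; "tool_pos": TCP position; "tool_rot": TCP orientation; "force": force on the tool from outside, world axes, zero at the start; "wrist_torque": the same for the moment, N m; "grip_width": finger opening in m; "grasp_force": force on a finger pad.
Only numpy, scipy, OpenCV 4.12 (cv2) and the standard library are available. Lean on these libraries where they do the work, as an engineer would, in place of code of your own. Each camera call takes 0.05 s, during which the arm holds its last target. There are 200 camera calls.

### The job

Take the lid off the grey tool chest and set it down flat on the bench, clear of the chest. Lay every titanium link arm in a channel of its own on the yellow palm plate, eye over the plate's hole and tail lying along the open channel, and lock each one with a pin from the chest, pushed fully home through link and plate. Then put the lid back squarely on the chest, with any spare pin left in its rack, without disturbing the ceramic ring, the red insert or the end cap.

Things in the scene. Friction and masses are not known exactly. Their poses are not given: they have to be found in the camera images.
- hub: Fixed yellow claw palm plate 150 x 250 mm, 30 mm thick. Origin: centre of its underside, z up. Three channels along its x, 75 mm apart: each lies between two dark round rails 8 mm high, 32 mm apart (58 mm long, hole -33 to +25 mm), shut at the +x end by a cross rail 17.5 mm from the hole's centre; at -x the bare plate carries on 110 mm from the hole for a link's tail.
- chest: Fixed grey tool chest 130 (x) x 160 (y) x 75 mm high, open top, 4 mm walls (inside 122 x 152 mm), spring latch hanging undone on its -x face. Origin: centre of its underside, z up. Inside, a black rack block 50 x 140 mm, top 44 mm above the bench, has three holes in a row along y, 45 mm apart.
- lid: Loose grey chest lid, 0.25 kg, 134 x 164 mm, plate 6 mm over a lip 8 mm deep (3 mm play in the chest). Origin: centre of the lip's lower edge: height 0 on the bench, 67 mm above the chest's origin when on. z up. Black handle bar along y, 16 mm wide, 80 mm long, 34 to 48 mm above the origin; plate top at 14 mm.
- link1: Loose titanium link arm, 0.14 kg, flat on the mat at first; may be absent. Origin: centre of its pin hole (15.5 mm bore, through), at the underside; x from tail to eye, z up. Eye 32 x 28 mm, 10 mm thick; bar 22 mm wide, 10 mm thick, back to x = -105 mm. Rib to grip, 14 mm wide, on the bar from x = -35 to -91 mm, 10 to 26 mm above the underside.
- link2: Loose titanium link arm, 0.14 kg, flat on the mat at first; may be absent. Origin: centre of its pin hole (15.5 mm bore, through), at the underside; x from tail to eye, z up. Eye 32 x 28 mm, 10 mm thick; bar 22 mm wide, 10 mm thick, back to x = -105 mm. Rib to grip, 14 mm wide, on the bar from x = -35 to -91 mm, 10 to 26 mm above the underside.
- link3: Loose titanium link arm, 0.14 kg, flat on the mat at first; may be absent. Origin: centre of its pin hole (15.5 mm bore, through), at the underside; x from tail to eye, z up. Eye 32 x 28 mm, 10 mm thick; bar 22 mm wide, 10 mm thick, back to x = -105 mm. Rib to grip, 14 mm wide, on the bar from x = -35 to -91 mm, 10 to 26 mm above the underside.
- pin1: Loose retaining pin, 60 g, in a rack hole at first: steel shank 12 mm thick, 34 mm long (lowest 8 mm tapered to 6.4 mm), blue head 24 mm across, 18 mm high. Origin: centre of the tip; z towards the head. Hanging in the rack the tip is 34 mm below the rack's top; fully home, 24 mm below the link's underside.
- pin2: Loose retaining pin, 60 g, in a rack hole at first: steel shank 12 mm thick, 34 mm long (lowest 8 mm tapered to 6.4 mm), blue head 24 mm across, 18 mm high. Origin: centre of the tip; z towards the head. Hanging in the rack the tip is 34 mm below the rack's top; fully home, 24 mm below the link's underside.
- pin3: Loose retaining pin, 60 g, in a rack hole at first: steel shank 12 mm thick, 34 mm long (lowest 8 mm tapered to 6.4 mm), blue head 24 mm across, 18 mm high. Origin: centre of the tip; z towards the head. Hanging in the rack the tip is 34 mm below the rack's top; fully home, 24 mm below the link's underside.
- hub_hole1 (a point): Mouth centre of a pin hole (15.5 mm bore, right through) in the palm plate, on its top 30 mm above the bench, amid a channel; axes as the plate's. A link lies with its origin here and its x along the plate's x (eye to the cross rail, tail towards the plate's -x edge).
- hub_hole2 (a point): Mouth centre of a pin hole (15.5 mm bore, right through) in the palm plate, on its top 30 mm above the bench, amid a channel; axes as the plate's. A link lies with its origin here and its x along the plate's x (eye to the cross rail, tail towards the plate's -x edge).
- hub_hole3 (a point): Mouth centre of a pin hole (15.5 mm bore, right through) in the palm plate, on its top 30 mm above the bench, amid a channel; axes as the plate's. A link lies with its origin here and its x along the plate's x (eye to the cross rail, tail towards the plate's -x edge).
- rack_hole1 (a point): Mouth centre of a rack hole (15.5 mm bore) in the chest, 44 mm above the bench; axes as the chest's.
- rack_hole2 (a point): Mouth centre of a rack hole (15.5 mm bore) in the chest, 44 mm above the bench; axes as the chest's.
- rack_hole3 (a point): Mouth centre of a rack hole (15.5 mm bore) in the chest, 44 mm above the bench; axes as the chest's.
- mat: Fixed black rubber mat, 270 x 170 mm, 3 mm thick, on which the links lie. Origin: centre of its underside.
- seal_ring: Bystander: white ceramic ring, 70 mm across, 14 mm high; origin at the centre of its underside.
- jaw_insert: Bystander: red ribbed jaw insert, 40 x 70 mm, 19 mm high; origin at the centre of its underside.
- end_cap: Bystander: stainless stepped end cap, 64 mm across, 28 mm high; origin at the centre of its underside.
There are look-alikes about, which are no part of the job. What is shaped like the chest but green is not meant. What is shaped like the link3 but orange is not meant.

How it is judged:
By the outcome, as a careful person would: the job done as asked, in the order asked, and still so for the second after the job is handed in, with the robot touching nothing.
Of link1, link2, link3 only 2 to 3 are there at a start; the rules pass over those that are not, and their reading is None.
At some moment in a run one of link1, link2, link3, lid may be knocked a few centimetres aside while the robot is not near it.
It also fails if it takes over 210 s, if anything falls off the work surface, if the arm or the gripper's body presses on something with over 40 N, if the wrist force passes 120 N, or if a joint passes its speed limit or range.

## Working session

There is one attempt and no reset: what is moved stays moved. The work goes in short steps, Python scripts to look and compute and a shell command to move; the robot and the scene stay as the last step left them, time stands still between calls to the robot, and variables do not carry over. Pictures are saved under pics/ and viewed, at most 14 in all, crops included, and the job is handed in when it is done.

```bash
ls; mkdir -p pics
cat > h.py <<'E'
import numpy as np, cv2
from cell import env, read_camera
from scipy.spatial.transform import Rotation as R
def snap(n, f):
    o=env.get_obs(); c=read_camera(n)
    if n=='wrist':
        T=np.eye(4); T[:3,:3]=R.from_euler('xyz',o['tool_rot'],degrees=True).as_matrix(); T[:3,3]=o['tool_pos']
        c['W']=T@c['T_tool_cam']
    else: c['W']=c['world_from_camera']
    cv2.imwrite('pics/%s.png'%f, c['color'][...,::-1]); np.savez('pics/%s.npz'%f, **c); return c
def cloud(c):
    h,w=c['range_z'].shape; u,v=np.meshgrid(np.arange(w),np.arange(h)); z=c['range_z']
    K=c['mtx']; p=np.stack([(u-K[0,2])/K[0,0]*z,(v-K[1,2])/K[1,1]*z,z],-1)
    return p@c['W'][:3,:3].T+c['W'][:3,3]
def onplane(c,u,v,z):
    K=c['mtx']; d=c['W'][:3,:3]@np.array([(u-K[0,2])/K[0,0],(v-K[1,2])/K[1,1],1]); o=c['W'][:3,3]
    return o+d*(z-o[2])/d[2]
E
python3 - <<'E'
from h import *
o=env.get_obs(); print(o)
for n in ('top','side'):
    c=snap(n,n+'0'); print(n,c['mtx'],c['W'])
a=cv2.imread('pics/top0.png'); cv2.imwrite('pics/top0b.png',cv2.resize(a,(800,600)))
E
```

```text
pics
{'time_s': 0.0, 'qpos': array([67.55821727, 18.44048896, -4.01651889, 83.17475003,  1.29586026,
       78.5414457 , -3.25803528]), 'joint_velocities': array([-0.04805052,  0.00621556,  0.04616715,  0.06256912,  0.03400701,
        0.01752694,  0.06694742]), 'effort': array([ 3.75705467e-04, -4.91286564e+01, -4.03775750e-01, -3.12527704e+01,
       -6.40020682e-02,  4.36745526e-02,  1.59445899e-04]), 'tool_pos': array([ 0.25633205, -0.59675073,  0.23844676]), 'tool_rot': array([-1.79888612e+02,  6.29787588e-03,  2.32546087e+01]), 'force': array([ 0.88352952,  0.22566463, -0.18795948]), 'wrist_torque': array([-0.01660565, -0.05624667,  0.01880527]), 'grasp_force': 0.0, 'grip_width': 0.08681425520399633}
top [[433.26640136   0.         254.68062676]
 [  0.         433.26640136 189.15833269]
 [  0.           0.           1.        ]] [[ 0.02425735 -0.99610933  0.08472178  0.45100283]
 [-0.99966688 -0.02342183  0.01084217 -0.04673461]
 [-0.00881565 -0.08495656 -0.99634566  1.31099788]
 [ 0.          0.          0.          1.        ]]
side [[493.8932393    0.         252.9287461 ]
 [  0.         493.8932393  186.87338761]
 [  0.           0.           1.        ]] [[-0.99958864 -0.02473249  0.01452098  0.53003122]
 [-0.02534158  0.52457105 -0.85098943  1.18672678]
 [ 0.0134298  -0.85100735 -0.52498202  0.83028328]
 [ 0.          0.          0.          1.        ]]
```

View pics/top0b.png

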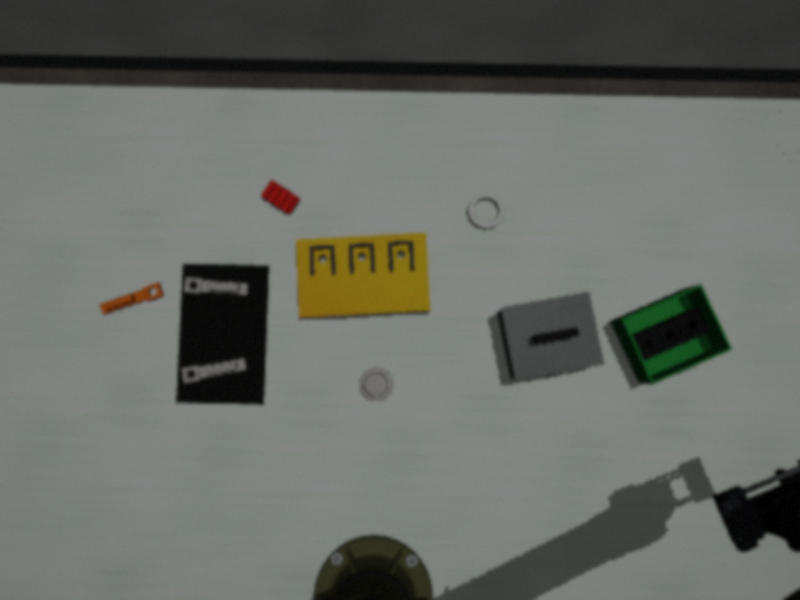

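View pics/side0.png

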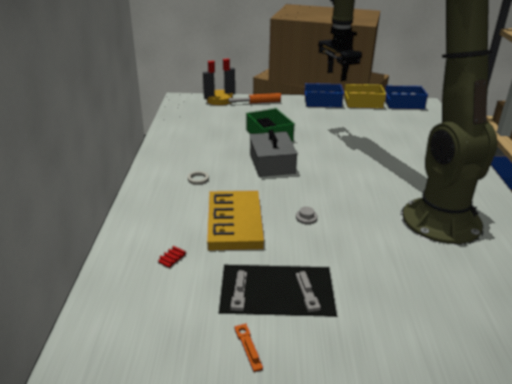

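The top view shows (800-px frame): grey chest with lid on at (550,337), and the green look-alike at (668,335), open with a rack. Two titanium links lie on the mat at (215,287) and (213,371), with eyes to the left; the orange look-alike is at (132,298). The yellow plate's holes are at (323,259), (362,256) and (401,254). The grey chest and the two mat links fit the description.

Run:
```python
from h import *
c=dict(np.load('pics/top0.npz')); P=cloud(c); s=1/1.5625
def at(u,v,z): print((u,v),'plane',onplane(c,u*s,v*s,z).round(4),'cloud',P[int(v*s),int(u*s)].round(4))
print('holes');[at(u,v,.03) for u,v in((323,259),(362,256),(401,254))]
print('hub corners');[at(u,v,.03) for u,v in((297,240),(426,234),(429,312),(300,318))]
print('lid handle');[at(u,v,.115) for u,v in((530,339),(579,332))]
print('lid corners');[at(u,v,.081) for u,v in((500,309),(590,293),(604,364),(507,384))]
print('links eye/tail');[at(u,v,.013) for u,v in((193,286),(247,289),(191,373),(245,364))]
print('bystanders');[at(u,v,.015) for u,v in((280,197),(484,212),(376,384))]
w=read_camera('wrist'); print(w['T_tool_cam'].round(4),w['mtx'])
```

```text
holes
(323, 259) plane [0.6266 0.112  0.03  ] cloud [ 0.6333  0.1182 -0.0017]
(362, 256) plane [0.6341 0.0377 0.03  ] cloud [ 0.6411  0.0419 -0.0014]
(401, 254) plane [ 0.6397 -0.0367  0.03  ] cloud [ 0.6455 -0.0345  0.0019]
hub corners
(297, 240) plane [0.6621 0.1631 0.03  ] cloud [0.664  0.1634 0.0296]
(426, 234) plane [ 0.6794 -0.0836  0.03  ] cloud [ 0.6816 -0.0816  0.0299]
(429, 312) plane [ 0.5301 -0.0924  0.03  ] cloud [ 0.533  -0.0912  0.0142]
(300, 318) plane [0.5129 0.1518 0.03  ] cloud [0.5144 0.1519 0.0301]
lid handle
(530, 339) plane [ 0.4814 -0.268   0.115 ] cloud [ 0.485  -0.2734  0.0825]
(579, 332) plane [ 0.4958 -0.354   0.115 ] cloud [ 0.4984 -0.3612  0.081 ]
lid corners
(500, 309) plane [ 0.5354 -0.2195  0.081 ] cloud [ 0.5434 -0.2309 -0.0009]
(590, 293) plane [ 0.5685 -0.3826  0.081 ] cloud [ 0.5775 -0.4021  0.003 ]
(604, 364) plane [ 0.4405 -0.4078  0.081 ] cloud [ 0.4427 -0.4292  0.0026]
(507, 384) plane [ 0.4004 -0.2336  0.081 ] cloud [ 0.3993 -0.2446 -0.001 ]
links eye/tail
(193, 286) plane [0.5706 0.3637 0.013 ] cloud [0.5715 0.3682 0.0038]
(247, 289) plane [0.5672 0.2589 0.013 ] cloud [0.5705 0.2601 0.0094]
(191, 373) plane [0.4036 0.3591 0.013 ] cloud [0.4053 0.3635 0.0016]
(245, 364) plane [0.4232 0.2565 0.013 ] cloud [0.426  0.2593 0.0117]
bystanders
(280, 197) plane [0.7485 0.2018 0.015 ] cloud [0.7494 0.2029 0.0123]
(484, 212) plane [ 0.7277 -0.1956  0.015 ] cloud [ 0.7336 -0.1953 -0.0028]
(376, 384) plane [0.3916 0.005  0.015 ] cloud [0.3943 0.0064 0.0269]
[[ 5.000e-04 -9.566e-01 -2.913e-01  7.960e-02]
 [ 1.000e+00  7.000e-04 -5.000e-04 -4.000e-04]
 [ 6.000e-04 -2.913e-01  9.566e-01 -1.448e-01]
 [ 0.000e+00  0.000e+00  0.000e+00  1.000e+00]] [[275.65013369   0.         261.89002293]
 [  0.         275.65013369 194.29358594]
 [  0.           0.           1.        ]]
```

```bash
cat > go.py <<'E'
import sys; from h import *
# go x y z yaw : shifts in current tool axes
o=env.get_obs(); x,y,z,yaw=map(float,sys.argv[1:5])
M=R.from_euler('xyz',o['tool_rot'],degrees=True).as_matrix()
d=M.T@(np.array([x,y,z])-o['tool_pos']); dy=(o['tool_rot'][2]-yaw+180)%360-180
print('t%.1f'%o['time_s'],'pos',o['tool_pos'].round(4),'rot',o['tool_rot'].round(2)); n=int(np.ceil(abs(d).max()/.02)); m=int(np.ceil(abs(dy)/7))
print('shift share total',(d/.02).round(2),'rows',n,'each',(d/.02/max(n,1)).round(3),'turn rows',m,'each',round(dy/45/max(m,1),4))
E
python3 -m jog '[[1,0.903,-0.477,0,0],[1,0.903,-0.477,0,0],[1,0.903,-0.477,0,0],[1,0.903,-0.477,0,0],[1,0.903,-0.477,0,0],[1,0.903,-0.477,0,0],[1,0.903,-0.477,0,0],[1,0.903,-0.477,0,0],[1,0.903,-0.477,0,0],[1,0.903,-0.477,0,0],[1,0.903,-0.477,0,0],[1,0.903,-0.477,0,0]]'
python3 -m jog '[[1,0.903,-0.477,0,0],[1,0.903,-0.477,0,0],[1,0.903,-0.477,0,0],[1,0.903,-0.477,0,0],[1,0.903,-0.477,0,0],[1,0.903,-0.477,0,0],[1,0,0,0,0]]'
python3 -m jog '[[1,0,0,0,-0.1426],[1,0,0,0,-0.1426],[1,0,0,0,-0.1426],[1,0,0,0,-0.1426],[1,0,0,0,-0.1426],[1,0,0,0,-0.1426],[1,0,0,0,-0.1426],[1,0,0,0,-0.1426],[1,0,0,0,-0.1426],[1,0,0,0,-0.1426],[1,0,0,0,-0.1426],[1,0,0,0,-0.1426]]'
python3 -m jog '[[1,0,0,0,0],[1,0,0,0,0]]'
python3 go.py 0.487 -0.311 0.24 100; python3 -c "
from h import *
snap('wrist','lid')"
```

```text
time_s: 1.15
tool_pos: [0.4109, -0.4055, 0.2393]
tool_rot: [-180.0, 0.0, 23.2]
force: [0.5, -0.6, -0.2]
grip_width: 0.0871
grasp_force: 0.0
time_s: 1.73
tool_pos: [0.4905, -0.3061, 0.2393]
tool_rot: [-179.9, -0.1, 23.7]
force: [-0.4, 0.5, -0.2]
grip_width: 0.0872
grasp_force: 0.0
time_s: 2.73
tool_pos: [0.4867, -0.3119, 0.2393]
tool_rot: [-180.0, 0.0, 100.5]
force: [0.4, 0.0, 0.8]
grip_width: 0.0871
grasp_force: 0.0
time_s: 2.9
tool_pos: [0.4869, -0.3117, 0.2393]
tool_rot: [-180.0, -0.0, 100.0]
force: [-0.7, 0.5, 1.0]
grip_width: 0.0868
grasp_force: 0.0
t2.9 pos [ 0.4869 -0.3117  0.2393] rot [-179.97   -0.    100.03]
shift share total [ 0.03  0.01 -0.03] rows 1 each [ 0.033  0.009 -0.035] turn rows 1 each 0.0007
```

View pics/lid.png

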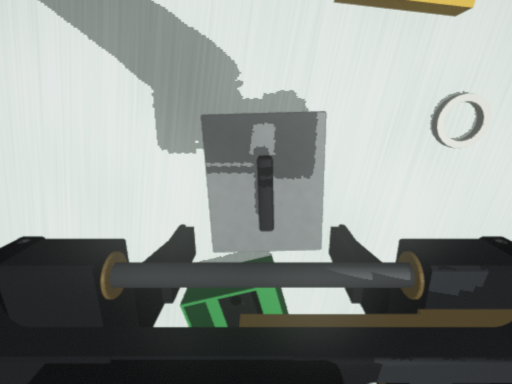

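The wrist view shows the grey lid, with top corners near (202,114), (326,111), (321,249) and (213,252). The handle runs from (265,157) to (267,230). The ring is at (460,120).

Run:
```python
from h import *
for f in('lid','top0'):
    c=dict(np.load(f'pics/{f}.npz')); P=cloud(c)
    near=(abs(P[...,0]-.487)<.12)&(abs(P[...,1]+.311)<.12)
    for lo,hi in((.074,.09),(.108,.122)):
        m=near&(P[...,2]>lo)&(P[...,2]<hi); q=P[m]; r=cv2.minAreaRect((q[:,:2]*1000).astype(np.float32)); print(f,lo,m.sum(),np.median(q[:,2]).round(4),r)
```

```text
lid 0.074 15047 0.0806 ((489.9012145996094, -314.74951171875), (134.20565795898438, 164.0078887939453), 11.642722129821777)
lid 0.108 1140 0.1143 ((489.8477478027344, -314.39202880859375), (15.964338302612305, 79.61555480957031), 11.65969467163086)
top0 0.074 2571 0.0813 ((489.2760314941406, -313.50469970703125), (134.09933471679688, 165.05404663085938), 11.740781784057617)
top0 0.108 168 0.1149 ((489.109619140625, -312.7734375), (15.71878719329834, 80.04322052001953), 11.680503845214844)
```

```bash
python3 -m jog '[[0.5,-0.177,0.117,0,-0.036],[0.5,0,0,0.945,0],[0.5,0,0,0.945,0],[0.5,0,0,0.945,0],[0.5,0,0,0.945,0],[0.5,0,0,0.945,0],[0.5,0,0,0.945,0],[0.5,0,0,0.945,0],[0.5,0,0,0,0]]' 40
python3 -m jog '[[0,0,0,0,0],[0,0,0,0,0],[0,0,0,0,0],[0,0,0,0,0],[0,0,0,0,0],[0,0,0,0,0],[0,0,0,0,0]]'
python3 -m jog '[[0,0,0,-0.3,0],[0,0,0,-0.5,0],[0,0,0,-0.7,0],[0,0,0,-1,0],[0,0,0,-1,0],[0,0,0,-0.5,0],[0,0,0,0,0]]'
python3 go.py 0.70 -0.36 0.19 101.66
```

```text
time_s: 3.7
tool_pos: [0.4878, -0.313, 0.1032]
tool_rot: [-179.7, -0.3, 101.7]
force: [-0.3, 0.2, -0.2]
grip_width: 0.0445
grasp_force: 0.0
time_s: 4.28
tool_pos: [0.4909, -0.3145, 0.1083]
tool_rot: [179.9, 0.1, 101.9]
force: [-0.2, -0.6, 4.5]
grip_width: 0.0156
grasp_force: 40.0
time_s: 4.87
tool_pos: [0.4918, -0.3149, 0.1903]
tool_rot: [179.8, 0.2, 101.9]
force: [0.4, -0.2, -2.1]
grip_width: 0.0152
grasp_force: 40.0
t4.9 pos [ 0.4918 -0.3149  0.1903] rot [179.81   0.22 101.87]
shift share total [-4.35  9.72  0.06] rows 10 each [-0.435  0.972  0.006] turn rows 1 each 0.0047
```

```bash
python3 -m jog '[[0,-0.3,0.65,0,0],[0,-0.435,0.972,0,0],[0,-0.435,0.972,0,0],[0,-0.435,0.972,0,0],[0,-0.435,0.972,0,0],[0,-0.435,0.972,0,0],[0,-0.435,0.972,0,0],[0,-0.435,0.972,0,0],[0,-0.435,0.972,0,0],[0,-0.435,0.972,0,0],[0,-0.135,0.322,0,0],[0,0,0,0,0]]'
python3 -m jog '[[0,0,0,1,0],[0,0,0,1,0],[0,0,0,1,0],[0,0,0,1,0],[0,0,0,1,0],[0,0,0,1,0],[0,0,0,0.6,0],[0,0,0,0.4,0],[0,0,0,0.2,0],[0,0,0,0.2,0],[0,0,0,0,0]]'
python3 go.py 0.70 -0.36 0.0413 101.66
```

```text
time_s: 5.87
tool_pos: [0.6993, -0.3583, 0.1844]
tool_rot: [-179.9, -0.2, 102.0]
force: [-0.3, -0.2, -2.8]
grip_width: 0.0158
grasp_force: 40.0
time_s: 6.78
tool_pos: [0.6989, -0.3597, 0.0415]
tool_rot: [179.9, 0.1, 101.9]
force: [0.2, -1.5, -2.6]
grip_width: 0.0157
grasp_force: 40.0
t6.8 pos [ 0.6989 -0.3597  0.0415] rot [1.7994e+02 7.0000e-02 1.0186e+02]
shift share total [-0.02  0.05  0.01] rows 1 each [-0.024  0.052  0.01 ] turn rows 1 each 0.0044
```

Just about on the bench; ease down until contact, then release, rise and look at the chest.

```bash
python3 -m jog '[[0,0,0,0.1,0],[0,0,0,0.05,0],[0,0,0,0,0]]'
python3 -m jog '[[0.5,0,0,0,0],[0.5,0,0,0,0],[0.5,0,0,0,0],[0.5,0,0,0,0],[0.5,0,0,-0.5,0],[0.5,0,0,-1,0],[0.5,0,0,-1,0],[0.5,0,0,-1,0],[0.5,0,0,-1,0],[0.5,0,0,-1,0],[0.5,0,0,-1,0],[0.5,0,0,-1,0]]'
python3 -m jog '[[0.5,0,0,-1,0],[0.5,0,0,-1,0],[0.5,0,0,0,0]]'
python3 go.py 0.49 -0.3145 0.20 101.66
```

```text
time_s: 7.03
tool_pos: [0.6991, -0.3598, 0.0413]
tool_rot: [179.9, 0.1, 101.9]
force: [-7.3, 2.7, 12.1]
grip_width: 0.0155
grasp_force: 40.0
time_s: 8.03
tool_pos: [0.6986, -0.3593, 0.188]
tool_rot: [180.0, 0.0, 101.9]
force: [0.9, -0.7, -0.5]
grip_width: 0.0436
grasp_force: 0.0
time_s: 8.28
tool_pos: [0.7006, -0.3599, 0.2328]
tool_rot: [179.6, 0.3, 101.9]
force: [0.9, -0.9, 2.0]
grip_width: 0.0436
grasp_force: 0.0
t8.3 pos [ 0.7006 -0.3599  0.2328] rot [179.58   0.28 101.86]
shift share total [ 4.39 -9.85  1.55] rows 10 each [ 0.439 -0.985  0.155] turn rows 1 each 0.0045
```

```bash
python3 -m jog '[[0.5,0.439,-0.985,0,0],[0.5,0.439,-0.985,0,0],[0.5,0.439,-0.985,0,0],[0.5,0.439,-0.985,0,0],[0.5,0.439,-0.985,0,0],[0.5,0.439,-0.985,0,0],[0.5,0.439,-0.985,0,0],[0.5,0.439,-0.985,0,0],[0.5,0.439,-0.985,0,0],[0.5,0.439,-0.985,0,0],[0.5,0,0,0,0],[0.5,0,0,0,0]]'
python3 - <<'E'
from h import *
c=snap('wrist','chest'); print(env.get_obs()['tool_pos'])
cv2.imwrite('pics/chestb.png',cv2.resize(c['color'][80:290,130:410,::-1],None,fx=2.8,fy=2.8,interpolation=cv2.INTER_CUBIC))
P=cloud(c); near=(abs(P[...,0]-.49)<.1)&(abs(P[...,1]+.3145)<.11)
for lo,hi in((.070,.08),(.04,.048),(.054,.068)):
    m=near&(P[...,2]>lo)&(P[...,2]<hi); q=P[m]; r=cv2.minAreaRect((q[:,:2]*1000).astype(np.float32)); print(lo,m.sum(),np.median(q[:,2]).round(4),r)
    if lo>.05 and lo<.06:
        n,l,s,ce=cv2.connectedComponentsWithStats(m.astype(np.uint8))
        for i in range(1,n):
            if s[i,4]>50:
                q=P[l==i]; b=cv2.minEnclosingCircle((q[:,:2]*1000).astype(np.float32)); print(s[i],ce[i].round(1),b,np.median(q[:,2]).round(4))
E
```

```text
time_s: 9.28
tool_pos: [0.487, -0.3142, 0.2267]
tool_rot: [180.0, 0.1, 101.8]
force: [0.2, 0.2, -0.9]
grip_width: 0.0436
grasp_force: 0.0
[ 0.48788535 -0.31407987  0.22661586]
0.07 1869 0.0745 ((489.1314697265625, -315.873291015625), (130.29710388183594, 159.9615020751953), 12.03475570678711)
0.04 3985 0.0437 ((489.315673828125, -316.8228759765625), (122.70413970947266, 151.6020050048828), 12.226850509643555)
0.054 1926 0.0615 ((485.16522216796875, -315.4461669921875), (130.2310028076172, 157.36297607421875), 11.981579780578613)
[313 117   9 118 289] [317.  173.2] ((547.4825439453125, -296.7978515625), 69.01990509033203) 0.0611
[207 118   9 107 243] [210.7 169.7] ((427.05987548828125, -317.68560791015625), 63.70267868041992) 0.0611
[254 135  21  21 351] [263.9 145. ] ((479.59716796875, -271.7513732910156), 11.904705047607422) 0.0615
[255 174  20  20 321] [264.  183.6] ((489.0162658691406, -315.4991149902344), 11.867874145507812) 0.0616
[255 209  19  21 300] [264.1 219.1] ((498.5301818847656, -359.56439208984375), 11.964205741882324) 0.0614
[228 241  68   6 362] [262.  243.5] ((501.76397705078125, -390.5842590332031), 42.41070556640625) 0.0611
```

View pics/chestb.png

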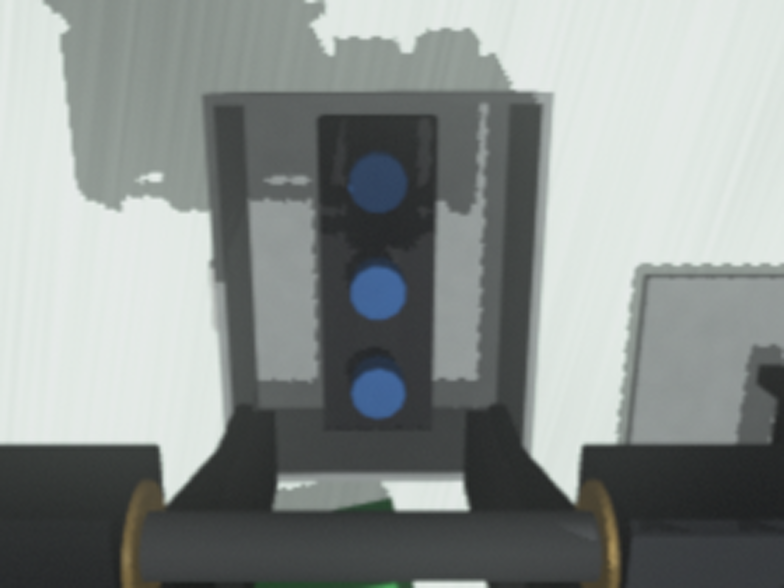

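Inside the grey chest are three blue pin heads in the rack, at crop pixels (377,182), (377,291) and (377,393). The lid lies flat on the right. Next, the links.

```bash
python3 -m jog '[[0.5,0.953,0.2024,0,0],[0.5,0.953,0.2024,0,0],[0.5,0.953,0.2024,0,0],[0.5,0.953,0.2024,0,0],[0.5,0.953,0.2024,0,0],[0.5,0.953,0.2024,0,0],[0.5,0.953,0.2024,0,0],[0.5,0.953,0.2024,0,0],[0.5,0.953,0.2024,0,0],[0.5,0.953,0.2024,0,0],[0.5,0.953,0.2024,0,0],[0.5,0.953,0.2024,0,0]]'
python3 -m jog '[[0.5,0.953,0.2024,0,0],[0.5,0.953,0.2024,0,0],[0.5,0.953,0.2024,0,0],[0.5,0.953,0.2024,0,0],[0.5,0.953,0.2024,0,0],[0.5,0.953,0.2024,0,0],[0.5,0.953,0.2024,0,0],[0.5,0.953,0.2024,0,0],[0.5,0.953,0.2024,0,0],[0.5,0.953,0.2024,0,0],[0.5,0.953,0.2024,0,0],[0.5,0.953,0.2024,0,0]]'
python3 -m jog '[[0.5,0.953,0.2024,0,0],[0.5,0.953,0.2024,0,0],[0.5,0.953,0.2024,0,0],[0.5,0.953,0.2024,0,0],[0.5,0.953,0.2024,0,0],[0.5,0.953,0.2024,0,0],[0.5,0.953,0.2024,0,0],[0.5,0,0,0,0],[0.5,0,0,0,0],[0.5,0,0,0,0]]'
cat > links.py <<'E'
import sys; from h import *
f=sys.argv[1]; c=snap('wrist',f); print(env.get_obs()['tool_pos'].round(4),env.get_obs()['tool_rot'].round(2))
P=cloud(c); C=c['color'].astype(int); grey=(C.max(-1)-C.min(-1)<40)
m=grey&(P[...,2]>.023)&(P[...,2]<.035)&(P[...,1]>.18)
n,l,s,ce=cv2.connectedComponentsWithStats(m.astype(np.uint8))
for i in range(1,n):
    if s[i,4]>80: print('rib?',s[i,4],ce[i].round(1),cv2.minAreaRect((P[l==i][:,:2]*1000).astype(np.float32)),np.median(P[l==i][:,2]).round(4))
m=grey&(P[...,2]>.0085)&(P[...,2]<.035)&(P[...,1]>.18)
n,l,s,ce=cv2.connectedComponentsWithStats(m.astype(np.uint8))
for i in range(1,n):
    if s[i,4]>200:
        print('link?',s[i,4],ce[i].round(1),cv2.minAreaRect((P[l==i][:,:2]*1000).astype(np.float32)))
        q=P[l==i]; print('  x %.4f..%.4f y %.4f..%.4f'%(q[:,0].min(),q[:,0].max(),q[:,1].min(),q[:,1].max()))
E
python3 links.py links
```

```text
time_s: 10.33
tool_pos: [0.4889, -0.0778, 0.2263]
tool_rot: [180.0, -0.0, 102.0]
force: [1.3, -0.0, -0.2]
grip_width: 0.0433
grasp_force: 0.0
time_s: 11.33
tool_pos: [0.4886, 0.1562, 0.2264]
tool_rot: [180.0, -0.1, 102.0]
force: [-0.8, 0.7, -0.4]
grip_width: 0.0434
grasp_force: 0.0
time_s: 12.17
tool_pos: [0.4889, 0.2902, 0.226]
tool_rot: [-180.0, -0.0, 101.9]
force: [-0.2, -0.6, -0.5]
grip_width: 0.0435
grasp_force: 0.0
[0.4891 0.2895 0.226 ] [-1.7998e+02  2.0000e-02  1.0184e+02]
rib? 515 [207.4 158. ] ((416.1388244628906, 297.98687744140625), (14.389705657958984, 55.53754806518555), 11.756513595581055) 0.0285
rib? 482 [326.2 180.6] ((570.3203735351562, 300.5003662109375), (56.199275970458984, 14.629158973693848), 86.72825622558594) 0.0283
link? 1656 [208.5 138.9] ((412.32177734375, 315.8688049316406), (28.260589599609375, 120.17684173583984), 11.99120044708252)
  x 0.3872..0.4349 y 0.2562..0.3775
link? 1596 [329.1 162.4] ((571.28369140625, 318.912353515625), (121.13648986816406, 28.635784149169922), 86.8451919555664)
  x 0.5573..0.5882 y 0.2584..0.3800
```

View pics/links.png

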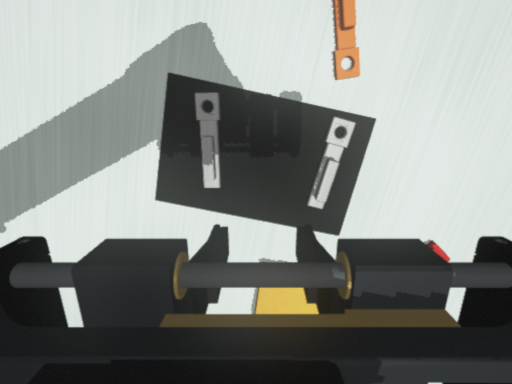

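Both titanium links are on the black mat, with eyes at (208,106) and (341,131). The orange look-alike at (346,50) is off the mat. Gripping the link at right (far) first.

```bash
python3 -m jog '[[0.4,0,0,0,0.1114],[0.4,0,0,0,0.1114],[0.4,0,0,0,0.1114],[0.4,0.155,0.804,0,0],[0.4,0.155,0.804,0,0],[0.4,0.155,0.804,0,0],[0.4,0.155,0.804,0,0],[0.4,0.155,0.804,0,0],[0.4,0,0,1,0],[0.4,0,0,1,0],[0.4,0,0,1,0],[0.4,0,0,1,0]]'
python3 -m jog '[[0.4,0,0,1,0],[0.4,0,0,1,0],[0.4,0,0,1,0],[0.4,0,0,0,0],[0.4,0,0,0,0]]'
python3 go.py 0.5703 0.3005 0.0325 86.8
```

```text
time_s: 13.22
tool_pos: [0.5707, 0.2996, 0.1453]
tool_rot: [180.0, 0.0, 86.7]
force: [0.0, 0.0, 0.1]
grip_width: 0.0349
grasp_force: 0.0
time_s: 13.63
tool_pos: [0.5699, 0.2995, 0.0855]
tool_rot: [-179.9, 0.1, 86.7]
force: [0.4, -0.2, 1.1]
grip_width: 0.0347
grasp_force: 0.0
t13.6 pos [0.5699 0.2995 0.0855] rot [-1.799e+02  9.000e-02  8.675e+01]
shift share total [0.06 0.02 2.65] rows 3 each [0.018 0.007 0.883] turn rows 1 each -0.0012
```

```bash
python3 -m jog '[[0.4,0.03,0.01,0.883,0],[0.4,0,0,0.883,0],[0.4,0,0,0.883,0],[0.4,0,0,0,0],[0,0,0,0,0],[0,0,0,0,0],[0,0,0,0,0],[0,0,0,0,0],[0,0,0,0,0]]' 40
python3 go.py 0.5703 0.3005 0.0325 86.8
python3 -m jog '[[0,0,0,-0.4,0],[0,0,0,-0.8,0],[0,0,0,-1,0],[0,0,0,-1,0],[0,0,0,-1,0],[0,0,0,-0.8,0],[0,0,0,-0.4,0],[0,0,0,0,0],[0,0,0,0,0]]'
python3 go.py 0.5703 0.3005 0.14 86.8
```

```text
time_s: 14.38
tool_pos: [0.5712, 0.3021, 0.0347]
tool_rot: [179.9, -0.1, 86.8]
force: [0.2, -0.7, 2.5]
grip_width: 0.0139
grasp_force: 40.0
t14.4 pos [0.5712 0.3021 0.0347] rot [ 1.7987e+02 -5.0000e-02  8.6820e+01]
shift share total [-0.08 -0.04  0.11] rows 1 each [-0.085 -0.041  0.112] turn rows 1 each 0.0005
time_s: 15.13
tool_pos: [0.5702, 0.3017, 0.1416]
tool_rot: [180.0, 0.0, 86.8]
force: [-1.2, -0.7, -2.5]
grip_width: 0.0131
grasp_force: 40.0
t15.1 pos [0.5702 0.3017 0.1416] rot [1.7997e+02 1.0000e-02 8.6840e+01]
shift share total [-0.06  0.01  0.08] rows 1 each [-0.058  0.007  0.079] turn rows 1 each 0.0008
```

```bash
python3 -m jog '[[0,0,0,0,0.1525],[0,0,0,0,0.1525],[0,0,0,0,0.1525],[0,0,0,0,0.1525],[0,0,0,0,0.1525],[0,0,0,0,0.1525],[0,0,0,0,0.1525],[0,0,0,0,0.1525],[0,0,0,0,0.1525],[0,0,0,0,0.1525],[0,0,0,0,0.1525],[0,0,0,0,0.1525]]'
python3 -m jog '[[0,-0.095,0.942,-0.083,0],[0,-0.095,0.942,-0.083,0],[0,-0.095,0.942,-0.083,0],[0,-0.095,0.942,-0.083,0],[0,-0.095,0.942,-0.083,0],[0,-0.095,0.942,-0.083,0],[0,-0.095,0.942,-0.083,0],[0,-0.095,0.942,-0.083,0],[0,-0.095,0.942,-0.083,0],[0,-0.095,0.942,-0.083,0],[0,-0.095,0.942,-0.083,0],[0,-0.095,0.942,-0.083,0]]'
python3 -m jog '[[0,0,0,0,0],[0,0,0,0,0],[0,0,0,0,0]]'
python3 - <<'E'
from h import *
c=snap('wrist','hub'); o=env.get_obs(); print(o['tool_pos'],o['tool_rot'])
cv2.imwrite('pics/hubb.png',cv2.resize(c['color'][:,..., ::-1],(800,600),interpolation=cv2.INTER_CUBIC))
E
```

```text
time_s: 16.13
tool_pos: [0.5693, 0.3011, 0.1393]
tool_rot: [179.9, 0.2, 4.2]
force: [0.2, -0.1, -2.1]
grip_width: 0.0138
grasp_force: 40.0
time_s: 17.13
tool_pos: [0.564, 0.0734, 0.1596]
tool_rot: [180.0, 0.2, 4.5]
force: [0.0, 0.4, -1.8]
grip_width: 0.0133
grasp_force: 40.0
time_s: 17.38
tool_pos: [0.5645, 0.0753, 0.1602]
tool_rot: [-180.0, 0.1, 4.5]
force: [0.1, 1.1, -0.4]
grip_width: 0.0138
grasp_force: 40.0
[0.56459129 0.07586219 0.16038371] [-1.79948946e+02  8.16543185e-02  4.57089468e+00]
```

View pics/hubb.png

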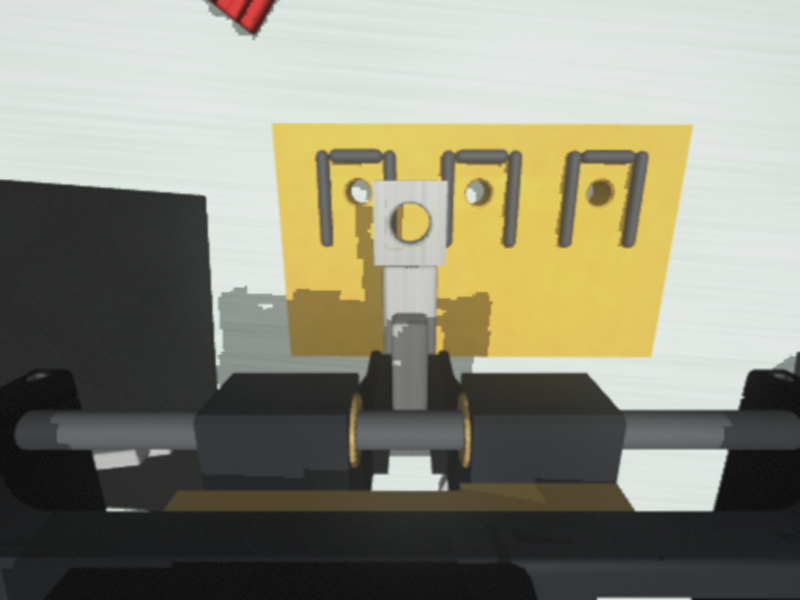

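The link hangs level, eye hole at (410,222). The plate's holes are at (359,192), (479,192) and (600,192); the first sits partly in shadow, between its rails. Measuring now.

```bash
cat > hole.py <<'E'
from h import *
def hole(c,P,u,v,z,tol=.004,win=16):
    # centre of region around pixel (u,v) where depth is well below plane z
    m=(P[...,2]<z-tol); n,l,s,ce=cv2.connectedComponentsWithStats(m.astype(np.uint8)); i=l[int(round(v)),int(round(u))]
    if not i: return 'none',P[int(v),int(u)]
    cs,_=cv2.findContours((l==i).astype(np.uint8),cv2.RETR_EXTERNAL,cv2.CHAIN_APPROX_NONE)
    p=np.array([onplane(c,a,b,z)[:2] for a,b in cs[0][:,0]])*1000
    vv,uu=np.nonzero(l==i); q=np.array([onplane(c,a,b,z)[:2] for a,b in zip(uu,vv)])*1000
    return 'area',s[i,4],'centroid',q.mean(0).round(2),'circle',cv2.minEnclosingCircle(p.astype(np.float32))
E
python3 - <<'E'
from hole import *
c=dict(np.load('pics/hub.npz')); P=cloud(c); k=.64
for u,v in((359,192),(479,192),(600,192)): print(hole(c,P,u*k,v*k,.030))
m=(abs(P[...,2]-.13)<.02)&(abs(P[...,0]-.6)<.1); zc=np.median(P[int(240*k),int(380*k):int(440*k),2]); print('eye top z',zc)
print('eye',hole(c,P,410*k,222*k,zc))
C=c['color'].astype(int); y=(C[...,0]-C[...,2]>60)&(abs(P[...,2]-.03)<.006)&(P[...,0]>.48)
q=P[y]; print(np.median(q[:,2]),cv2.minAreaRect((q[:,:2]*1000).astype(np.float32)))
e=(abs(P[...,2]-zc)<.005)&(P[...,0]>.57)&(P[...,0]<.66); q=P[e];print('link bar+eye',cv2.minAreaRect((q[:,:2]*1000).astype(np.float32)))
# side edges of bar/eye -> yaw
E
```

```text
('area', np.int32(198), 'centroid', array([629.18, 113.01]), 'circle', ((629.1246948242188, 113.05278015136719), 7.543425559997559))
('area', np.int32(198), 'centroid', array([634.74,  39.17]), 'circle', ((634.7689819335938, 39.053409576416016), 7.505349636077881))
('area', np.int32(189), 'centroid', array([640.44, -34.83]), 'circle', ((640.378173828125, -34.99573516845703), 7.421712398529053))
eye top z 0.13716412159056088
eye ('area', np.int32(489), 'centroid', array([625.16,  80.56]), 'circle', ((625.0844116210938, 80.57245635986328), 7.52495813369751))
0.029647162917058767 ((599.6320190429688, 35.440765380859375), (150.59329223632812, 250.3855438232422), 4.386860370635986)
link bar+eye ((605.437255859375, 79.02192687988281), (70.37519836425781, 28.00768280029297), 4.483933448791504)
```

```bash
python3 -m jog '[[0,0.165,-0.81,0,0],[0,0.165,-0.81,0,0],[0,0,0,1,0],[0,0,0,1,0],[0,0,0,1,0],[0,0,0,0.9,0],[0,0,0,0,0],[0,0,0,0,0],[0,0,0,0,0]]'
python3 go.py 0.5686 0.1088 0.063 4.37
python3 - <<'E'
from hole import *
c=snap('wrist','l1'); P=cloud(c)
cv2.imwrite('pics/l1b.png',cv2.resize(c['color'][60:240,130:370,::-1],None,fx=3,fy=3,interpolation=cv2.INTER_CUBIC))
m=(P[...,2]>.05)&(P[...,2]<.068)&(P[...,0]>.58); q=P[m]; print('eye top z',np.median(q[:,2]),m.sum(),cv2.minAreaRect((q[:,:2]*1000).astype(np.float32)))
z=np.median(q[:,2]); d=c['W'][:3,:3].T@(np.array([.6291,.1135,z])-c['W'][:3,3]); uv=c['mtx']@d/d[2]; print(uv[:2],hole(c,P,*uv[:2],z))
E
```

```text
time_s: 18.18
tool_pos: [0.5698, 0.1084, 0.0841]
tool_rot: [-180.0, -0.1, 4.6]
force: [-0.0, 0.6, -1.9]
grip_width: 0.0136
grasp_force: 40.0
t18.2 pos [0.5698 0.1084 0.0841] rot [-1.7997e+02 -7.0000e-02  4.5500e+00]
shift share total [-0.06 -0.02  1.05] rows 2 each [-0.03  -0.012  0.527] turn rows 1 each 0.0041
eye top z 0.06183532648353905 3370 ((612.7136840820312, 111.86029052734375), (67.27582550048828, 28.47186851501465), 6.064968585968018)
[261.68890396 145.10049286] ('area', np.int32(492), 'centroid', array([630.53, 113.68]), 'circle', ((630.5049438476562, 113.7012710571289), 7.525125026702881))
```

View pics/l1b.png

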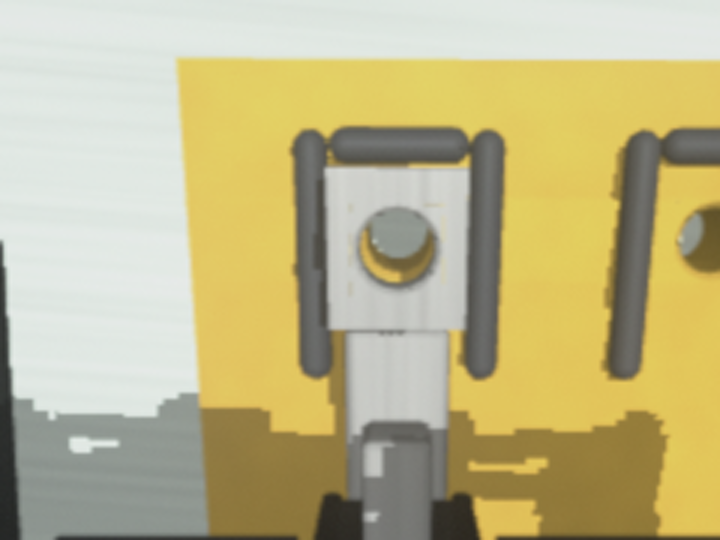

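The eye (crop 398,245) sits centred between its rails, about 1 mm too near the cross rail. I'll correct that and lower.

```bash
python3 -m jog '[[0,-0.06,0,0,0],[0,0,0,0.4,0],[0,0,0,0.3,0],[0,0,0,0.2,0],[0,0,0,0.1,0],[0,0,0,0,0],[0,0,0,0,0]]'
python3 -m jog '[[0,0,0,0.05,0],[0,0,0,0.05,0],[0,0,0,0.05,0],[0,0,0,0,0]]'
python3 - <<'E'
from hole import *
o=env.get_obs(); print(o['tool_pos'],o['force'])
c=snap('wrist','l1c'); P=cloud(c)
m=(P[...,2]>.036)&(P[...,2]<.05)&(P[...,0]>.585)&(abs(P[...,1]-.112)<.018); q=P[m]; z=np.median(q[:,2]); print('eye top z',z)
d=c['W'][:3,:3].T@(np.array([.6291,.1135,z])-c['W'][:3,3]); uv=c['mtx']@d/d[2]; print(hole(c,P,*uv[:2],z)); print(hole(c,P,*uv[:2],.03))
E
```

```text
time_s: 18.82
tool_pos: [0.568, 0.1072, 0.0629]
tool_rot: [180.0, 0.0, 4.5]
force: [0.1, 0.3, -2.8]
grip_width: 0.0133
grasp_force: 40.0
time_s: 19.15
tool_pos: [0.5684, 0.1074, 0.0617]
tool_rot: [180.0, -0.0, 4.5]
force: [-2.4, -0.5, 6.7]
grip_width: 0.0137
grasp_force: 40.0
[0.56839445 0.10737908 0.0617333 ] [-2.36174768 -0.4642402   6.72908298]
eye top z 0.03933935502521191
('area', np.int32(492), 'centroid', array([629.11, 112.55]), 'circle', ((629.0591430664062, 112.56173706054688), 7.529722690582275))
('area', np.int32(406), 'centroid', array([628.96, 112.92]), 'circle', ((629.058837890625, 112.94561767578125), 7.391678333282471))
```

Link 1 is seated: eye top at 39.3 mm, within 1 mm of its hole. Release and go for link 2.

```bash
python3 -m jog '[[0.4,0,0,0,0],[0.4,0,0,0,0],[0.4,0,0,0,0],[0.4,0,0,-0.5,0],[0.4,0,0,-1,0],[0.4,0,0,-1,0],[0.4,0,0,-1,0],[0.4,0,0,-1,0],[0.4,0,0,-1,0],[0.4,0,0,-1,0],[0.4,0,0,-0.5,0]]'
python3 -m jog '[[0.4,0,0,0,-0.1546],[0.4,0,0,0,-0.1546],[0.4,0,0,0,-0.1546],[0.4,0,0,0,-0.1546],[0.4,0,0,0,-0.1546],[0.4,0,0,0,-0.1546],[0.4,0,0,0,-0.1546],[0.4,0,0,0,-0.1546],[0.4,0,0,0,-0.1546],[0.4,0,0,0,-0.1546],[0.4,0,0,0,-0.1546],[0.4,0,0,0,-0.1546]]'
python3 -m jog '[[0.4,0,0,0,-0.1546],[0.4,0,0,0,-0.1546],[0.4,0,0,0,0]]'
python3 -m jog '[[0.4,0.925,-0.354,0,0],[0.4,0.925,-0.354,0,0],[0.4,0.925,-0.354,0,0],[0.4,0.925,-0.354,0,0],[0.4,0.925,-0.354,0,0],[0.4,0.925,-0.354,0,0],[0.4,0.925,-0.354,0,0],[0.4,0.925,-0.354,0,0],[0.4,0.925,-0.354,0,0],[0.4,0.925,-0.354,0,0],[0.4,0.925,-0.354,0,0],[0.4,0,0,0,0]]'
python3 -m jog '[[0.4,0,0,0,0],[0.4,0,0,0,0]]'
python3 links.py links2; python3 go.py 0.4161 0.298 0.0325 101.9
```

```text
time_s: 20.12
tool_pos: [0.5693, 0.1077, 0.2036]
tool_rot: [-180.0, -0.3, 4.5]
force: [-1.0, -0.2, 0.0]
grip_width: 0.0346
grasp_force: 0.0
time_s: 21.12
tool_pos: [0.5679, 0.1072, 0.2]
tool_rot: [-180.0, 0.0, 88.3]
force: [0.1, 0.7, 0.3]
grip_width: 0.0345
grasp_force: 0.0
time_s: 21.37
tool_pos: [0.5679, 0.1072, 0.2]
tool_rot: [-180.0, -0.0, 102.1]
force: [-0.6, 0.3, 0.1]
grip_width: 0.0349
grasp_force: 0.0
time_s: 22.37
tool_pos: [0.4468, 0.2946, 0.2005]
tool_rot: [-180.0, -0.1, 102.1]
force: [-0.6, 0.9, 0.7]
grip_width: 0.0346
grasp_force: 0.0
time_s: 22.53
tool_pos: [0.4505, 0.2895, 0.2001]
tool_rot: [180.0, 0.1, 101.8]
force: [0.5, 0.5, -0.4]
grip_width: 0.0349
grasp_force: 0.0
[0.4507 0.2891 0.2   ] [-1.8000e+02  5.0000e-02  1.0171e+02]
rib? 567 [235.4 167.7] ((416.17169189453125, 297.9869384765625), (13.987892150878906, 55.128326416015625), 11.980072975158691) 0.0284
link? 1856 [235.9 146.8] ((412.0011291503906, 316.21075439453125), (28.1163330078125, 120.05535125732422), 11.743337631225586)
  x 0.3861..0.4351 y 0.2559..0.3776
t22.6 pos [0.4507 0.2891 0.2   ] rot [-1.8000e+02  5.0000e-02  1.0171e+02]
shift share total [ 0.79 -1.61  8.38] rows 9 each [ 0.088 -0.178  0.931] turn rows 1 each -0.0042
```

```bash
python3 -m jog '[[0.4,0.395,-0.805,0,-0.004],[0.4,0.395,-0.805,0,0],[0.4,0,0,1,0],[0.4,0,0,1,0],[0.4,0,0,1,0],[0.4,0,0,1,0],[0.4,0,0,1,0],[0.4,0,0,1,0],[0.4,0,0,1,0],[0.4,0,0,0.9,0],[0.4,0,0,0.45,0],[0.4,0,0,0,0]]'
python3 go.py 0.4161 0.298 0.0325 101.9
python3 -m jog '[[0.4,0,0,0,0],[0,0,0,0,0],[0,0,0,0,0],[0,0,0,0,0],[0,0,0,0,0],[0,0,0,0,0]]' 40
python3 -m jog '[[0,0,0,-0.4,0],[0,0,0,-0.8,0],[0,0,0,-1,0],[0,0,0,-1,0],[0,0,0,-1,0],[0,0,0,-1,0],[0,0,0,-0.8,0],[0,0,0,-0.4,0],[0,0,0,0,0],[0,0,0,0,0]]'
python3 go.py 0.575 0.0 0.16 4.4
```

```text
time_s: 23.58
tool_pos: [0.4145, 0.2972, 0.0311]
tool_rot: [-179.8, 0.1, 101.9]
force: [-0.4, -0.0, 0.4]
grip_width: 0.035
grasp_force: 0.0
t23.6 pos [0.4145 0.2972 0.0311] rot [-1.7976e+02  7.0000e-02  1.0194e+02]
shift share total [ 0.02  0.09 -0.07] rows 1 each [ 0.02   0.087 -0.07 ] turn rows 1 each 0.0008
time_s: 24.08
tool_pos: [0.4158, 0.2994, 0.0339]
tool_rot: [179.9, -0.0, 102.1]
force: [0.2, -0.4, 3.0]
grip_width: 0.0137
grasp_force: 40.0
time_s: 24.92
tool_pos: [0.415, 0.2989, 0.1609]
tool_rot: [-180.0, 0.0, 102.1]
force: [-0.4, -0.7, -1.6]
grip_width: 0.0136
grasp_force: 40.0
t24.9 pos [0.415  0.2989 0.1609] rot [-1.8000e+02  3.0000e-02  1.0206e+02]
shift share total [-16.28   4.7    0.05] rows 17 each [-0.958  0.277  0.003] turn rows 14 each 0.155
```

```bash
python3 -m jog '[[0,-0.974,0.331,0,0],[0,-0.974,0.331,0,0],[0,-0.974,0.331,0,0],[0,-0.974,0.331,0,0],[0,-0.974,0.331,0,0],[0,-0.974,0.331,0,0],[0,-0.974,0.331,0,0],[0,-0.974,0.331,0,0],[0,-0.974,0.331,0,0],[0,-0.974,0.331,0,0],[0,-0.974,0.331,0,0],[0,-0.974,0.331,0,0]]'
python3 -m jog '[[0,-0.974,0.331,0,0],[0,-0.974,0.331,0,0],[0,-0.974,0.331,0,0],[0,0,0,0,0]]'
python3 -m jog '[[0,0,0,0,0.155],[0,0,0,0,0.155],[0,0,0,0,0.155],[0,0,0,0,0.155],[0,0,0,0,0.155],[0,0,0,0,0.155],[0,0,0,0,0.155],[0,0,0,0,0.155],[0,0,0,0,0.155],[0,0,0,0,0.155],[0,0,0,0,0.155],[0,0,0,0,0.155]]'
python3 -m jog '[[0,0,0,0,0.155],[0,0,0,0,0.155],[0,0,0,0,0],[0,0,0,0,0],[0,0,0,0,0]]'
cat > eye.py <<'E'
import sys; from hole import *
f,hx,hy,ztop=sys.argv[1],*map(float,sys.argv[2:5])
o=env.get_obs(); c=snap('wrist',f); P=cloud(c); print('tool',o['tool_pos'].round(4),o['tool_rot'].round(2),'F',o['force'].round(1))
m=(abs(P[...,2]-ztop)<.008)&(abs(P[...,0]-hx+.03)<.05)&(abs(P[...,1]-hy)<.03); q=P[m]; z=np.median(q[:,2]); m&=abs(P[...,2]-z)<.003;q=P[m]; print('eye top z',z.round(4),cv2.minAreaRect((q[:,:2]*1000).astype(np.float32)))
def px(p): d=c['W'][:3,:3].T@(np.array(p)-c['W'][:3,3]); return (c['mtx']@d/d[2])[:2]
print('eye',hole(c,P,*px([hx,hy,z]),z)); print('hub',hole(c,P,*px([hx,hy,.03]),.03))
E
python3 eye.py l2 .6348 .0387 .137
```

```text
time_s: 25.92
tool_pos: [0.541, 0.086, 0.1592]
tool_rot: [-179.8, -0.0, 102.1]
force: [0.8, 0.3, -2.1]
grip_width: 0.0132
grasp_force: 40.0
time_s: 26.25
tool_pos: [0.5742, 0.0285, 0.1588]
tool_rot: [-179.8, 0.1, 101.7]
force: [0.5, -1.3, -1.0]
grip_width: 0.0137
grasp_force: 40.0
time_s: 27.25
tool_pos: [0.572, 0.0346, 0.1592]
tool_rot: [-179.9, 0.2, 18.1]
force: [-0.2, 1.4, -2.1]
grip_width: 0.0137
grasp_force: 40.0
time_s: 27.67
tool_pos: [0.5727, 0.0345, 0.1602]
tool_rot: [-180.0, 0.1, 4.6]
force: [0.0, 0.1, -1.2]
grip_width: 0.0134
grasp_force: 40.0
tool [0.5727 0.0345 0.1602] [-1.7999e+02  1.0000e-01  4.6200e+00] F [ 0.   0.1 -1.2]
eye top z 0.1387 ((613.8271484375, 38.05249786376953), (70.023681640625, 28.00261688232422), 4.999216079711914)
eye ('area', np.int32(499), 'centroid', array([633.11,  39.66]), 'circle', ((633.0894775390625, 39.709228515625), 7.5695905685424805))
hub ('none', array([0.64205297, 0.03966606, 0.13953425]))
```

```bash
python3 -m jog '[[0,0.085,0.01,0,0.01],[0,0,0,0.9,0],[0,0,0,1,0],[0,0,0,1,0],[0,0,0,0.7,0],[0,0,0,0.4,0],[0,0,0,0,0],[0,0,0,0,0],[0,0,0,0,0],[0,0,0,0,0]]'
python3 eye.py l2b .6348 .0387 .059
```

```text
time_s: 28.55
tool_pos: [0.5761, 0.0342, 0.0825]
tool_rot: [180.0, -0.1, 4.0]
force: [-0.5, -0.0, -1.8]
grip_width: 0.0133
grasp_force: 40.0
tool [0.5761 0.0342 0.0825] [ 1.7999e+02 -1.3000e-01  3.9700e+00] F [-0.5 -0.  -1.8]
eye top z 0.0612 ((617.0604248046875, 37.344749450683594), (69.44253540039062, 27.980724334716797), 3.993497133255005)
eye ('area', np.int32(497), 'centroid', array([636.58,  38.66]), 'circle', ((636.3947143554688, 38.714393615722656), 7.536008834838867))
hub ('area', np.int32(346), 'centroid', array([634.88,  38.43]), 'circle', ((634.9978637695312, 38.38434600830078), 7.484299659729004))
```

```bash
python3 -m jog '[[0,-0.075,0,0,-0.008],[0,0,0,0.4,0],[0,0,0,0.3,0],[0,0,0,0.2,0],[0,0,0,0.1,0],[0,0,0,0,0],[0,0,0,0,0],[0,0,0,0.05,0],[0,0,0,0.05,0],[0,0,0,0,0]]'
python3 eye.py l2c .6348 .0387 .0395
```

```text
time_s: 29.43
tool_pos: [0.5734, 0.034, 0.0609]
tool_rot: [180.0, 0.0, 4.3]
force: [-6.9, -0.6, 10.7]
grip_width: 0.0137
grasp_force: 40.0
tool [0.5734 0.034  0.0609] [1.7996e+02 4.0000e-02 4.3200e+00] F [-6.9 -0.6 10.7]
eye top z 0.0389 ((617.8670043945312, 37.149314880371094), (76.84060668945312, 47.072181701660156), 4.381993770599365)
eye ('area', np.int32(490), 'centroid', array([633.83,  38.89]), 'circle', ((633.7848510742188, 38.94145584106445), 7.5347819328308105))
hub ('area', np.int32(376), 'centroid', array([634.15,  38.69]), 'circle', ((634.2108154296875, 38.69288635253906), 7.3502912521362305))
```

Link 2 is seated too (eye top 38.9 mm, within 0.5 mm of its hole). Release, then go for the first pin.

```bash
python3 -m jog '[[0.4,0,0,0,0],[0.4,0,0,0,0],[0.4,0,0,0,0],[0.4,0,0,-0.5,0],[0.4,0,0,-1,0],[0.4,0,0,-1,0],[0.4,0,0,-1,0],[0.4,0,0,-1,0],[0.4,0,0,-1,0],[0.4,0,0,-1,0],[0.4,0,0,-0.5,0]]'
python3 -m jog '[[0.5,0,0,0,-0.155],[0.5,0,0,0,-0.155],[0.5,0,0,0,-0.155],[0.5,0,0,0,-0.155],[0.5,0,0,0,-0.155],[0.5,0,0,0,-0.155],[0.5,0,0,0,-0.155],[0.5,0,0,0,-0.155],[0.5,0,0,0,-0.155],[0.5,0,0,0,-0.155],[0.5,0,0,0,-0.155],[0.5,0,0,0,-0.155]]'
python3 -m jog '[[0.5,0,0,0,-0.155],[0.5,0,0,0,-0.155],[0.5,0,0,0,0],[0.5,0,0,0,0],[0.5,-0.932,-0.518,0,0],[0.5,-0.932,-0.518,0,0],[0.5,-0.932,-0.518,0,0],[0.5,-0.932,-0.518,0,0],[0.5,-0.932,-0.518,0,0],[0.5,-0.932,-0.518,0,0],[0.5,-0.932,-0.518,0,0],[0.5,-0.932,-0.518,0,0]]'
python3 -m jog '[[0.5,-0.932,-0.518,0,0],[0.5,-0.932,-0.518,0,0],[0.5,-0.932,-0.518,0,0],[0.5,-0.932,-0.518,0,0],[0.5,-0.932,-0.518,0,0],[0.5,-0.932,-0.518,0,0],[0.5,-0.932,-0.518,0,0],[0.5,0,0,0,0],[0.5,0,0,0,0],[0.5,0,0,0,0]]'
cat > pins.py <<'E'
import sys; from h import *
c=snap('wrist',sys.argv[1]); P=cloud(c); C=c['color'].astype(int); m=(C[...,2]-C[...,0]>40)&(abs(P[...,2]-.0615)<.006)
n,l,s,ce=cv2.connectedComponentsWithStats(m.astype(np.uint8))
for i in range(1,n):
    if s[i,4]>50: q=P[l==i]; print(ce[i].round(0),cv2.minEnclosingCircle((q[:,:2]*1000).astype(np.float32)),np.median(q[:,2]).round(4))
E
python3 pins.py pins1; python3 go.py .4796 -.2718 .063 102
```

```text
time_s: 30.4
tool_pos: [0.5749, 0.0342, 0.2025]
tool_rot: [180.0, -0.2, 4.3]
force: [0.2, -0.1, 0.3]
grip_width: 0.0347
grasp_force: 0.0
time_s: 31.4
tool_pos: [0.5734, 0.034, 0.199]
tool_rot: [-180.0, 0.0, 88.4]
force: [-0.3, 0.2, 0.9]
grip_width: 0.0435
grasp_force: 0.0
time_s: 32.4
tool_pos: [0.523, -0.13, 0.1993]
tool_rot: [180.0, 0.0, 101.8]
force: [-0.3, 1.2, -0.1]
grip_width: 0.0435
grasp_force: 0.0
time_s: 33.23
tool_pos: [0.4799, -0.2708, 0.1992]
tool_rot: [180.0, -0.0, 101.9]
force: [-0.1, 0.8, -0.2]
grip_width: 0.0431
grasp_force: 0.0
[262. 190.] ((479.90423583984375, -271.7120056152344), 11.597232818603516) 0.0616
[262. 229.] ((489.1929016113281, -315.8421936035156), 11.900357246398926) 0.0616
[263. 259.] ((497.6738586425781, -354.4498596191406), 9.89026927947998) 0.0613
t33.3 pos [ 0.4801 -0.2704  0.1992] rot [ 1.7998e+02 -3.0000e-02  1.0200e+02]
shift share total [-0.07 -0.04  6.81] rows 7 each [-0.01  -0.006  0.973] turn rows 1 each -0.0
```

```bash
python3 -m jog '[[0.5,-0.07,-0.04,0.8,0],[0.5,0,0,1,0],[0.5,0,0,1,0],[0.5,0,0,1,0],[0.5,0,0,1,0],[0.5,0,0,0.8,0],[0.5,0,0,0.5,0],[0.5,0,0,0.3,0],[0.5,0,0,0.2,0],[0.5,0,0,0.1,0],[0.5,0,0,0,0]]'
python3 go.py .4796 -.2718 .065 102
python3 -m jog '[[0,0,0,0,0],[0,0,0,0,0],[0,0,0,0,0],[0,0,0,0,0],[0,0,0,0,0],[0,0,0,0,0]]' 40
python3 go.py .4796 -.2718 .065 102
```

```text
time_s: 34.2
tool_pos: [0.4795, -0.2733, 0.0656]
tool_rot: [180.0, 0.0, 102.0]
force: [0.4, 0.5, -0.7]
grip_width: 0.0441
grasp_force: 0.0
t34.2 pos [ 0.4795 -0.2733  0.0656] rot [1.7997e+02 3.0000e-02 1.0198e+02]
shift share total [0.07 0.02 0.03] rows 1 each [0.072 0.02  0.029] turn rows 1 each -0.0004
time_s: 34.7
tool_pos: [0.4795, -0.2735, 0.0657]
tool_rot: [180.0, 0.0, 102.0]
force: [-0.4, 0.5, 1.7]
grip_width: 0.0229
grasp_force: 40.0
t34.7 pos [ 0.4795 -0.2735  0.0657] rot [1.7996e+02 5.0000e-02 1.0197e+02]
shift share total [0.08 0.02 0.04] rows 1 each [0.084 0.023 0.036] turn rows 1 each -0.0006
```

```bash
python3 -m jog '[[0,0,0,-0.3,0],[0,0,0,-0.6,0],[0,0,0,-0.9,0],[0,0,0,-1,0],[0,0,0,-1,0],[0,0,0,-1,0],[0,0,0,-1,0],[0,0,0,-0.7,0],[0,0,0,-0.3,0],[0,0,0,0,0],[0,0,0,0,0],[0,0,0,0,0]]'
python3 - <<'E'
from h import *
c=snap('wrist','hand1'); o=env.get_obs(); print(o['tool_pos'],o['tool_rot'])
cv2.imwrite('pics/hand1b.png',cv2.resize(c['color'][150:310,180:340,::-1],None,fx=3.75,fy=3.75,interpolation=cv2.INTER_CUBIC))
W=c['W'].copy(); c['W']=c['T_tool_cam']; P=cloud(c); C=c['color'].astype(int)
m=(C[...,2]-C[...,0]>40)&(abs(P[...,2])<.05)&(abs(P[...,0])<.05); q=P[m]; print(m.sum(),q.min(0),q.max(0),np.argwhere(m).min(0),np.argwhere(m).max(0))
E
```

```text
time_s: 35.7
tool_pos: [0.4782, -0.273, 0.2001]
tool_rot: [-179.9, -0.1, 102.0]
force: [0.1, -0.0, -1.1]
grip_width: 0.0229
grasp_force: 40.0
[ 0.47820009 -0.27297579  0.19991554] [-1.79890381e+02 -9.18929255e-02  1.01971935e+02]
943 [-0.00818771 -0.0114858   0.00244966] [0.01292646 0.01026555 0.00598356] [231 244] [261 280]
```

View pics/hand1b.png

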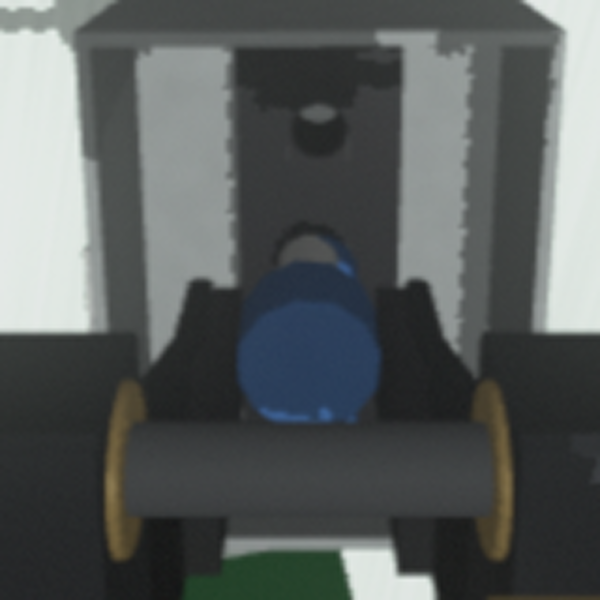

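The head is gripped squarely between the pads, at crop pixel (308,350), with its shank visible below. Carrying it to hover between the two links.

```bash
python3 -m jog '[[0,0.6,0.43,0,0],[0,0.912,0.656,0,0],[0,0.912,0.656,0,0],[0,0.912,0.656,0,0],[0,0.912,0.656,0,0],[0,0.912,0.656,0,0],[0,0.912,0.656,0,0],[0,0.912,0.656,0,0],[0,0.912,0.656,0,0],[0,0.912,0.656,0,0],[0,0.912,0.656,0,0],[0,0.912,0.656,0,0]]'
python3 -m jog '[[0,0.912,0.656,0,0],[0,0.912,0.656,0,0],[0,0.912,0.656,0,0],[0,0.912,0.656,0,0],[0,0.912,0.656,0,0],[0,0.312,0.226,0,0],[0,0,0,0,0.155],[0,0,0,0,0.155],[0,0,0,0,0.155],[0,0,0,0,0.155],[0,0,0,0,0.155],[0,0,0,0,0.155]]'
python3 -m jog '[[0,0,0,0,0.155],[0,0,0,0,0.155],[0,0,0,0,0.155],[0,0,0,0,0.155],[0,0,0,0,0.155],[0,0,0,0,0.155],[0,0,0,0,0.155],[0,0,0,0,0.155],[0,0,0,1,0],[0,0,0,1,0],[0,0,0,1,0],[0,0,0,0,0]]'
python3 -m jog '[[0,0,0,0,0],[0,0,0,0,0],[0,0,0,0,0]]'
cat > over.py <<'E'
import sys; from hole import *
o=env.get_obs(); c=snap('wrist',sys.argv[1]); P=cloud(c); print('tool',o['tool_pos'].round(4),o['tool_rot'].round(2))
def px(p): d=c['W'][:3,:3].T@(np.array(p)-c['W'][:3,3]); return (c['mtx']@d/d[2])[:2]
for h in((.629,.1128),(.6343,.0389)):
    h=np.array(h); m=(np.hypot(P[...,0]-h[0],P[...,1]-h[1])<.014)&(abs(P[...,2]-.04)<.003); z=np.median(P[m][:,2]); print(h,z.round(4),hole(c,P,*px([*h,z]),z))
W=c['W']; c['W']=c['T_tool_cam']; T=cloud(c); C=c['color'].astype(int)
m=(C[...,2]-C[...,0]>40)&(abs(T[...,2])<.05)&(abs(T[...,0])<.05)&(abs(T[...,1])<.02); q=T[m]; print('head',m.sum(),q.min(0).round(4),q.max(0).round(4))
E
python3 over.py over1
```

```text
time_s: 36.75
tool_pos: [0.5842, -0.0326, 0.1999]
tool_rot: [-179.9, -0.0, 102.0]
force: [0.7, -0.3, -0.8]
grip_width: 0.023
grasp_force: 40.0
time_s: 37.75
tool_pos: [0.6323, 0.0751, 0.2002]
tool_rot: [-179.9, 0.1, 59.7]
force: [0.3, -0.1, -0.6]
grip_width: 0.0228
grasp_force: 40.0
time_s: 38.75
tool_pos: [0.6294, 0.0746, 0.1357]
tool_rot: [179.9, 0.6, 4.3]
force: [-0.6, -0.5, -1.4]
grip_width: 0.0227
grasp_force: 40.0
time_s: 39.0
tool_pos: [0.6338, 0.0762, 0.1427]
tool_rot: [180.0, -0.1, 4.3]
force: [-0.4, 0.8, -0.5]
grip_width: 0.0228
grasp_force: 40.0
tool [0.6338 0.0762 0.1427] [ 1.80e+02 -1.30e-01  4.31e+00]
[0.629  0.1128] 0.0397 ('area', np.int32(176), 'centroid', array([629.45, 112.32]), 'circle', ((629.6307983398438, 112.26323699951172), 7.374172687530518))
[0.6343 0.0389] 0.0396 ('area', np.int32(176), 'centroid', array([634.21,  39.39]), 'circle', ((634.3353881835938, 39.63045883178711), 7.472949981689453))
head 872 [-0.0082 -0.0104  0.0023] [0.0124 0.0101 0.0062]
```

```bash
python3 -m jog '[[0,-0.1,0.6,0,0],[0,-0.105,0.8,0,0],[0,0,0.45,0,0],[0,0,0,0,0],[0,0,0,0.8,0],[0,0,0,0.8,0],[0,0,0,0.5,0],[0,0,0,0.2,0],[0,0,0,0,0],[0,0,0,0,0],[0,0,0,0,0]]'
python3 go.py .6325 .0390 .095 4.4
```

```text
time_s: 39.97
tool_pos: [0.6324, 0.0393, 0.0961]
tool_rot: [180.0, -0.1, 4.3]
force: [-0.1, 0.5, -0.1]
grip_width: 0.0228
grasp_force: 40.0
t40.0 pos [0.6324 0.0393 0.0961] rot [ 1.80e+02 -9.00e-02  4.33e+00]
shift share total [0.01 0.02 0.06] rows 1 each [0.006 0.016 0.057] turn rows 1 each -0.0015
```

Lower the pin in small steps, checking force: seat expected at TCP z of about 0.061.

```bash
python3 -m jog '[[0,0,0,0.2,0],[0,0,0,0.2,0],[0,0,0,0.2,0],[0,0,0,0,0],[0,0,0,0,0]]'
python3 -m jog '[[0,0,0,0.2,0],[0,0,0,0.1,0],[0,0,0,0,0],[0,0,0,0,0]]'
```

```text
time_s: 40.38
tool_pos: [0.6314, 0.0389, 0.0827]
tool_rot: [180.0, 0.0, 4.3]
force: [-0.2, -0.0, -0.7]
grip_width: 0.0225
grasp_force: 40.0
time_s: 40.72
tool_pos: [0.6319, 0.0388, 0.0771]
tool_rot: [180.0, -0.0, 4.3]
force: [2.5, -0.8, -1.8]
grip_width: 0.0226
grasp_force: 40.0
```

```bash
python3 -m jog '[[0,0,0,0.2,0],[0,0,0,0.2,0],[0,0,0,0,0],[0,0,0,0,0]]'
python3 -m jog '[[0,0,0,0.15,0],[0,0,0,0.15,0],[0,0,0,0.05,0],[0,0,0,0,0]]'
```

```text
time_s: 41.05
tool_pos: [0.6318, 0.0387, 0.0688]
tool_rot: [180.0, -0.0, 4.3]
force: [2.8, -0.5, -2.5]
grip_width: 0.0227
grasp_force: 40.0
time_s: 41.38
tool_pos: [0.632, 0.0388, 0.0622]
tool_rot: [180.0, -0.0, 4.3]
force: [4.0, -1.3, -0.3]
grip_width: 0.0225
grasp_force: 40.0
```

```bash
python3 -m jog '[[0,0,0,0.05,0],[0,0,0,0.05,0],[0,0,0,0,0],[0,0,0,0,0]]'
python3 -m jog '[[0,0,0,0.05,0],[0,0,0,0.05,0],[0,0,0,0,0],[0,0,0,0,0]]'
```

```text
time_s: 41.72
tool_pos: [0.6325, 0.0388, 0.0617]
tool_rot: [180.0, -0.1, 4.3]
force: [1.7, -1.0, 6.5]
grip_width: 0.0228
grasp_force: 40.0
time_s: 42.05
tool_pos: [0.6326, 0.0389, 0.0616]
tool_rot: [179.9, -0.1, 4.3]
force: [-2.3, -2.2, 15.9]
grip_width: 0.0225
grasp_force: 40.0
```

Fully seated: TCP at 61.6 mm with 16 N contact. Release, check the head height, then fetch pin 2.

```bash
python3 -m jog '[[0.5,0,0,0,0],[0.5,0,0,0,0],[0.5,0,0,0,0],[0.5,0,0,-0.5,0],[0.5,0,0,-1,0],[0.5,0,0,-1,0],[0.5,0,0,-1,0],[0.5,0,0,-1,0],[0.5,0,0,-1,0],[0.5,0,0,-1,0],[0.5,0,0,-0.5,0],[0.5,0,0,0,0]]'
cat > heads.py <<'E'
import sys; from h import *
c=snap('wrist',sys.argv[1]); P=cloud(c); C=c['color'].astype(int); m=(C[...,2]-C[...,0]>40)&(P[...,2]<.1)
n,l,s,ce=cv2.connectedComponentsWithStats(m.astype(np.uint8))
for i in range(1,n):
    if s[i,4]>60: q=P[l==i]; zt=np.percentile(q[:,2],90); q=q[q[:,2]>zt-.004]; print('head',cv2.minEnclosingCircle((q[:,:2]*1000).astype(np.float32)),zt.round(4))
E
python3 heads.py hd1
python3 -m jog '[[0.5,0,0,0,-0.155],[0.5,0,0,0,-0.155],[0.5,0,0,0,-0.155],[0.5,0,0,0,-0.155],[0.5,0,0,0,-0.155],[0.5,0,0,0,-0.155],[0.5,0,0,0,-0.155],[0.5,0,0,0,-0.155],[0.5,0,0,0,-0.155],[0.5,0,0,0,-0.155],[0.5,0,0,0,-0.155],[0.5,0,0,0,-0.155]]'
python3 -m jog '[[0.5,0,0,0,-0.155],[0.5,0,0,0,-0.155],[0.5,0,0,0,0],[0.5,0,0,0,0],[0.5,-0.933,-0.63,0,0],[0.5,-0.933,-0.63,0,0],[0.5,-0.933,-0.63,0,0],[0.5,-0.933,-0.63,0,0],[0.5,-0.933,-0.63,0,0],[0.5,-0.933,-0.63,0,0],[0.5,-0.933,-0.63,0,0],[0.5,-0.933,-0.63,0,0]]'
python3 -m jog '[[0.5,-0.933,-0.63,0,0],[0.5,-0.933,-0.63,0,0],[0.5,-0.933,-0.63,0,0],[0.5,-0.933,-0.63,0,0],[0.5,-0.933,-0.63,0,0],[0.5,-0.933,-0.63,0,0],[0.5,-0.933,-0.63,0,0],[0.5,-0.933,-0.63,0,0],[0.5,-0.933,-0.63,0,0],[0.5,0,0,0,0],[0.5,0,0,0,0],[0.5,0,0,0,0]]'
python3 pins.py pins2; python3 go.py .489 -.3157 .065 102
```

```text
time_s: 43.05
tool_pos: [0.6328, 0.0396, 0.2011]
tool_rot: [-180.0, -0.2, 4.3]
force: [-0.2, 0.8, -0.8]
grip_width: 0.0432
grasp_force: 0.0
head ((636.5538330078125, 39.534217834472656), 10.347505569458008) 0.0586
time_s: 44.1
tool_pos: [0.6304, 0.0391, 0.1959]
tool_rot: [-179.8, 0.0, 88.4]
force: [-0.2, 0.3, 0.4]
grip_width: 0.0437
grasp_force: 0.0
time_s: 45.1
tool_pos: [0.563, -0.1287, 0.1975]
tool_rot: [-179.9, -0.0, 101.8]
force: [0.6, 0.6, 0.4]
grip_width: 0.0436
grasp_force: 0.0
time_s: 46.1
tool_pos: [0.4882, -0.3145, 0.1977]
tool_rot: [180.0, -0.1, 101.9]
force: [-0.2, 1.2, -0.1]
grip_width: 0.0435
grasp_force: 0.0
[263. 191.] ((489.2928161621094, -315.5985107421875), 11.688481330871582) 0.0616
[264. 230.] ((498.5744323730469, -359.2690124511719), 11.67580795288086) 0.0615
t46.1 pos [ 0.4885 -0.314   0.1979] rot [ 1.7999e+02 -6.0000e-02  1.0201e+02]
shift share total [-0.09  0.    6.64] rows 7 each [-0.013  0.001  0.949] turn rows 1 each 0.0002
```

```bash
python3 -m jog '[[0.5,-0.03,0,0.8,0],[0.5,0,0,1,0],[0.5,0,0,1,0],[0.5,0,0,1,0],[0.5,0,0,1,0],[0.5,0,0,0.75,0],[0.5,0,0,0.5,0],[0.5,0,0,0.3,0],[0.5,0,0,0.2,0],[0.5,0,0,0.05,0],[0.5,0,0,0,0]]'
python3 -m jog '[[0,0,0,0,0],[0,0,0,0,0],[0,0,0,0,0],[0,0,0,0,0],[0,0,0,0,0],[0,0,0,0,0]]' 40
python3 go.py .4892 -.3156 .065 102
python3 -m jog '[[0,0,0,-0.3,0],[0,0,0,-0.6,0],[0,0,0,-0.9,0],[0,0,0,-1,0],[0,0,0,-1,0],[0,0,0,-1,0],[0,0,0,-1,0],[0,0,0,-0.7,0],[0,0,0,-0.3,0],[0,0,0,0,0],[0,0,0,0,0],[0,0,0,0,0]]'
python3 go.py .632 .076 .2 102
```

```text
time_s: 47.07
tool_pos: [0.4885, -0.3163, 0.0667]
tool_rot: [180.0, 0.0, 102.0]
force: [-0.1, -0.1, -0.3]
grip_width: 0.0438
grasp_force: 0.0
time_s: 47.57
tool_pos: [0.4886, -0.3164, 0.0667]
tool_rot: [179.9, 0.1, 102.0]
force: [0.9, 0.5, 2.2]
grip_width: 0.0228
grasp_force: 40.0
t47.6 pos [ 0.4886 -0.3164  0.0667] rot [1.7994e+02 5.0000e-02 1.0198e+02]
shift share total [0.03 0.04 0.09] rows 1 each [0.035 0.038 0.086] turn rows 1 each -0.0005
time_s: 48.57
tool_pos: [0.4871, -0.3159, 0.201]
tool_rot: [-179.9, -0.1, 102.0]
force: [-0.6, 0.3, -1.0]
grip_width: 0.0224
grasp_force: 40.0
t48.6 pos [ 0.4871 -0.3159  0.201 ] rot [-1.7990e+02 -8.0000e-02  1.0197e+02]
shift share total [17.67 11.15  0.06] rows 18 each [0.982 0.619 0.003] turn rows 1 each -0.0007
```

```bash
python3 -m jog '[[0,0.6,0.38,0,0],[0,0.982,0.619,0,0],[0,0.982,0.619,0,0],[0,0.982,0.619,0,0],[0,0.982,0.619,0,0],[0,0.982,0.619,0,0],[0,0.982,0.619,0,0],[0,0.982,0.619,0,0],[0,0.982,0.619,0,0],[0,0.982,0.619,0,0],[0,0.982,0.619,0,0],[0,0.982,0.619,0,0]]'
python3 -m jog '[[0,0.982,0.619,0,0],[0,0.982,0.619,0,0],[0,0.982,0.619,0,0],[0,0.982,0.619,0,0],[0,0.982,0.619,0,0],[0,0.982,0.619,0,0],[0,0.382,0.239,0,0],[0,0,0,0,0.155],[0,0,0,0,0.155],[0,0,0,0,0.155],[0,0,0,0,0.155],[0,0,0,0,0.155]]'
python3 -m jog '[[0,0,0,0,0.155],[0,0,0,0,0.155],[0,0,0,0,0.155],[0,0,0,0,0.155],[0,0,0,0,0.155],[0,0,0,0,0.155],[0,0,0,0,0.155],[0,0,0,0,0.155],[0,0,0,0,0.155],[0,0,0,1,0],[0,0,0,1,0],[0,0,0,1,0]]'
python3 -m jog '[[0,0,0,0,0],[0,0,0,0,0],[0,0,0,0,0],[0,0,0,0,0]]'
python3 over.py over2
```

```text
time_s: 49.57
tool_pos: [0.581, -0.0607, 0.2012]
tool_rot: [-179.9, -0.1, 102.0]
force: [0.0, -0.2, -0.7]
grip_width: 0.0225
grasp_force: 40.0
time_s: 50.57
tool_pos: [0.6319, 0.0758, 0.2013]
tool_rot: [-179.9, 0.1, 66.8]
force: [-0.3, -0.2, -0.4]
grip_width: 0.0225
grasp_force: 40.0
time_s: 51.57
tool_pos: [0.6321, 0.0758, 0.1412]
tool_rot: [180.0, 0.0, 4.3]
force: [0.5, -0.9, -1.0]
grip_width: 0.023
grasp_force: 40.0
time_s: 51.9
tool_pos: [0.6335, 0.076, 0.1438]
tool_rot: [-180.0, -0.1, 4.3]
force: [0.6, -0.1, -0.6]
grip_width: 0.0224
grasp_force: 40.0
tool [0.6335 0.076  0.1438] [-1.80e+02 -1.40e-01  4.32e+00]
[0.629  0.1128] 0.0396 ('area', np.int32(177), 'centroid', array([629.47, 112.28]), 'circle', ((629.26025390625, 112.41445922851562), 7.336795330047607))
[0.6343 0.0389] 0.0397 ('none', array([0.63989277, 0.04202919, 0.05670974]))
head 845 [-0.0087 -0.0105  0.0035] [0.0112 0.0102 0.0069]
```

```bash
python3 -m jog '[[0,-0.04,-0.6,0,0],[0,-0.04,-0.8,0,0],[0,0,-0.435,0,0],[0,0,0,0,0],[0,0,0,0.8,0],[0,0,0,0.8,0],[0,0,0,0.5,0],[0,0,0,0.2,0],[0,0,0,0,0],[0,0,0,0,0],[0,0,0,0,0]]'
python3 go.py .6292 .1125 .097 4.4
python3 -m jog '[[0,0,0,0.2,0],[0,0,0,0.2,0],[0,0,0,0.2,0],[0,0,0,0,0],[0,0,0,0,0]]'
```

```text
time_s: 52.87
tool_pos: [0.629, 0.1124, 0.0972]
tool_rot: [-180.0, -0.1, 4.3]
force: [0.5, 0.0, 0.0]
grip_width: 0.0225
grasp_force: 40.0
t52.9 pos [0.629  0.1124 0.0972] rot [-1.80e+02 -9.00e-02  4.32e+00]
shift share total [ 0.01 -0.01  0.01] rows 1 each [ 0.01  -0.007  0.01 ] turn rows 1 each -0.0018
time_s: 53.28
tool_pos: [0.628, 0.1122, 0.0837]
tool_rot: [180.0, 0.0, 4.3]
force: [-0.7, -0.4, -1.1]
grip_width: 0.0223
grasp_force: 40.0
```

```bash
python3 -m jog '[[0,0,0,0.2,0],[0,0,0,0.15,0],[0,0,0,0,0],[0,0,0,0,0]]'
python3 -m jog '[[0,0,0,0.2,0],[0,0,0,0.2,0],[0,0,0,0,0],[0,0,0,0,0]]'
```

```text
time_s: 53.62
tool_pos: [0.6281, 0.1123, 0.0768]
tool_rot: [180.0, 0.0, 4.3]
force: [-0.5, 0.4, -0.1]
grip_width: 0.0226
grasp_force: 40.0
time_s: 53.95
tool_pos: [0.6281, 0.1123, 0.0687]
tool_rot: [180.0, 0.0, 4.3]
force: [0.0, -0.1, -0.6]
grip_width: 0.0226
grasp_force: 40.0
```

```bash
python3 -m jog '[[0,0,0,0.15,0],[0,0,0,0.1,0],[0,0,0,0.05,0],[0,0,0,0,0],[0,0,0,0,0]]'
python3 -m jog '[[0,0,0,0.05,0],[0,0,0,0.05,0],[0,0,0,0.05,0],[0,0,0,0,0],[0,0,0,0,0]]'
```

```text
time_s: 54.37
tool_pos: [0.6282, 0.1123, 0.0631]
tool_rot: [180.0, 0.0, 4.3]
force: [0.2, -0.9, 0.7]
grip_width: 0.0227
grasp_force: 40.0
time_s: 54.78
tool_pos: [0.6285, 0.1123, 0.0627]
tool_rot: [180.0, -0.0, 4.3]
force: [-5.7, -1.2, 12.0]
grip_width: 0.0221
grasp_force: 40.0
```

Seated at 62.7 mm as expected. Release, verify with a picture, then go over the lid.

```bash
python3 -m jog '[[0.5,0,0,0,0],[0.5,0,0,0,0],[0.5,0,0,0,0],[0.5,0,0,-0.5,0],[0.5,0,0,-1,0],[0.5,0,0,-1,0],[0.5,0,0,-1,0],[0.5,0,0,-1,0],[0.5,0,0,-1,0],[0.5,0,0,-1,0],[0.5,0,0,-0.5,0],[0.5,0,0,0,0]]'
python3 heads.py hd2
python3 -m jog '[[0.5,0,0,0,-0.1548],[0.5,0,0,0,-0.1548],[0.5,0,0,0,-0.1548],[0.5,0,0,0,-0.1548],[0.5,0,0,0,-0.1548],[0.5,0,0,0,-0.1548],[0.5,0,0,0,-0.1548],[0.5,0,0,0,-0.1548],[0.5,0,0,0,-0.1548],[0.5,0,0,0,-0.1548],[0.5,0,0,0,-0.1548],[0.5,0,0,0,-0.1548]]'
python3 -m jog '[[0.5,0,0,0,-0.1548],[0.5,0,0,0,-0.1548],[0.5,0,0,0,0],[0.5,0,0,0,0],[0.5,-0.993,-0.057,0,0],[0.5,-0.993,-0.057,0,0],[0.5,-0.993,-0.057,0,0],[0.5,-0.993,-0.057,0,0],[0.5,-0.993,-0.057,0,0],[0.5,-0.993,-0.057,0,0],[0.5,-0.993,-0.057,0,0],[0.5,-0.993,-0.057,0,0]]'
python3 -m jog '[[0.5,-0.993,-0.057,0,0],[0.5,-0.993,-0.057,0,0],[0.5,-0.993,-0.057,0,0],[0.5,-0.993,-0.057,0,0],[0.5,-0.993,-0.057,0,0],[0.5,-0.993,-0.057,0,0],[0.5,-0.993,-0.057,0,0],[0.5,-0.993,-0.057,0,0],[0.5,-0.993,-0.057,0,0],[0.5,-0.993,-0.057,0,0],[0.5,-0.993,-0.057,0,0],[0.5,-0.993,-0.057,0,0]]'
python3 -m jog '[[0.5,-0.993,-0.057,0,0],[0.5,-0.993,-0.057,0,0],[0.5,-0.993,-0.057,0,0],[0.5,-0.993,-0.057,0,0],[0.5,0,0,0,0],[0.5,0,0,0,0],[0.5,0,0,0,0]]'
cat > lid.py <<'E'
import sys; from h import *
c=snap('wrist',sys.argv[1]); P=cloud(c)
for lo,hi in((.008,.022),(.041,.056)):
    m=(P[...,2]>lo)&(P[...,2]<hi)&(P[...,0]>.58)&(P[...,1]<-.25); n,l,s,ce=cv2.connectedComponentsWithStats(m.astype(np.uint8)); i=1+s[1:,4].argmax(); q=P[l==i]; print(s[i,4],ce[i],np.median(q[:,2]).round(4),cv2.minAreaRect((q[:,:2]*1000).astype(np.float32)))
E
python3 lid.py lid2; python3 go.py .699 -.3598 .2 101.86
python3 - <<'E'
from h import *
t=snap('top','top2')['color'][100:290,80:490,::-1]; h=dict(np.load('pics/hd2.npz'))['color'][60:260,120:420,::-1]
cv2.imwrite('pics/both.png',np.vstack([cv2.resize(t,(640,297)),cv2.resize(h,(450,300))[:, :].copy() if 0 else cv2.copyMakeBorder(cv2.resize(h,(450,300)),0,0,0,190,0)]))
E
```

```text
time_s: 55.78
tool_pos: [0.6299, 0.1127, 0.2035]
tool_rot: [-180.0, -0.3, 4.3]
force: [0.4, 0.3, 0.2]
grip_width: 0.0439
grasp_force: 0.0
head ((633.3123779296875, 112.64382934570312), 9.335515022277832) 0.0585
head ((633.776123046875, 39.546714782714844), 11.278053283691406) 0.0585
time_s: 56.83
tool_pos: [0.6273, 0.112, 0.198]
tool_rot: [-179.8, 0.0, 88.3]
force: [0.2, 0.2, -0.7]
grip_width: 0.0435
grasp_force: 0.0
time_s: 57.83
tool_pos: [0.6517, -0.0461, 0.1994]
tool_rot: [-179.9, -0.0, 101.6]
force: [0.0, 0.1, 0.8]
grip_width: 0.0435
grasp_force: 0.0
time_s: 58.83
tool_pos: [0.6873, -0.282, 0.1992]
tool_rot: [-179.9, -0.0, 101.7]
force: [-0.5, -0.2, -0.1]
grip_width: 0.0437
grasp_force: 0.0
time_s: 59.42
tool_pos: [0.6994, -0.3585, 0.1993]
tool_rot: [-180.0, -0.1, 101.8]
force: [0.1, 0.7, -0.2]
grip_width: 0.0433
grasp_force: 0.0
12487 [261.05581805 170.52742853] 0.0136 ((697.8361206054688, -359.734375), (134.3779296875, 162.22828674316406), 11.836506843566895)
984 [260.9796748  184.22764228] 0.0473 ((697.8422241210938, -359.4916687011719), (16.012836456298828, 78.86485290527344), 11.587122917175293)
t59.5 pos [ 0.6997 -0.3579  0.1998] rot [-1.7999e+02 -8.0000e-02  1.0188e+02]
shift share total [-0.09 -0.05 -0.01] rows 1 each [-0.085 -0.054 -0.011] turn rows 1 each 0.0005
```

View pics/both.png

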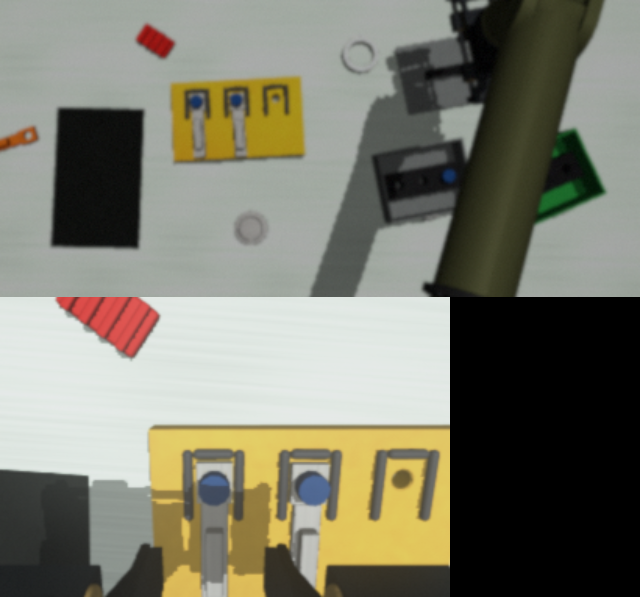

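Both links lie in their channels with blue heads seated (58.5 mm tops) at (214,488) and (313,488). The third pin is still in the rack, the bystanders are untouched, and the lid is where I left it. Now pick up the lid.

```bash
python3 -m jog '[[0.5,-0.05,-0.04,0.8,0],[0.5,0,0,1,0],[0.5,0,0,1,0],[0.5,0,0,1,0],[0.5,0,0,1,0],[0.5,0,0,1,0],[0.5,0,0,1,0],[0.5,0,0,0.6,0],[0.5,0,0,0.3,0],[0.5,0,0,0.15,0],[0.5,0,0,0,0],[0.5,0,0,0,0]]'
python3 -m jog '[[0,0,0,0,0],[0,0,0,0,0],[0,0,0,0,0],[0,0,0,0,0],[0,0,0,0,0],[0,0,0,0,0],[0,0,0,0,0]]' 40
python3 go.py .4907 -.3153 .2 101.9
python3 -m jog '[[0,0,0,-0.3,0],[0,0,0,-0.6,0],[0,0,0,-1,0],[0,0,0,-1,0],[0,0,0,-1,0],[0,0,0,-1,0],[0,0,0,-1,0],[0,0,0,-1,0],[0,0,0,-0.7,0],[0,0,0,-0.3,0],[0,0,0,0,0],[0,0,0,0,0]]'
python3 go.py .4907 -.3153 .2 101.9
```

```text
time_s: 60.52
tool_pos: [0.6996, -0.3612, 0.0446]
tool_rot: [179.9, 0.1, 101.8]
force: [-0.9, -0.2, -0.7]
grip_width: 0.0437
grasp_force: 0.0
time_s: 61.1
tool_pos: [0.6989, -0.3611, 0.0434]
tool_rot: [180.0, 0.0, 101.8]
force: [-0.2, 0.8, 1.8]
grip_width: 0.0154
grasp_force: 40.0
t61.1 pos [ 0.6989 -0.3611  0.0434] rot [1.7998e+02 2.0000e-02 1.0184e+02]
shift share total [ 4.37 -9.72 -7.83] rows 10 each [ 0.437 -0.972 -0.783] turn rows 1 each -0.0013
time_s: 62.1
tool_pos: [0.6986, -0.3609, 0.2007]
tool_rot: [-180.0, -0.0, 101.9]
force: [0.9, 0.1, -2.3]
grip_width: 0.0156
grasp_force: 40.0
t62.1 pos [ 0.6986 -0.3609  0.2007] rot [-1.7996e+02 -1.0000e-02  1.0186e+02]
shift share total [ 4.36 -9.71  0.04] rows 10 each [ 0.436 -0.971  0.004] turn rows 1 each -0.001
```

```bash
python3 -m jog '[[0,0.2,-0.45,0,-0.004],[0,0.44,-0.99,0,0],[0,0.44,-0.99,0,0],[0,0.44,-0.99,0,0],[0,0.44,-0.99,0,0],[0,0.44,-0.99,0,0],[0,0.44,-0.99,0,0],[0,0.44,-0.99,0,0],[0,0.44,-0.99,0,0],[0,0.44,-0.99,0,0],[0,0.15,-0.36,0,0],[0,0,0,0,0]]'
python3 -m jog '[[0,0,0,0.6,0],[0,0,0,1,0],[0,0,0,1,0],[0,0,0,0.6,0],[0,0,0,0.3,0],[0,0,0,0,0],[0,0,0,0,0],[0,0,0,0,0]]'
python3 go.py .4906 -.3165 .1104 102
python3 - <<'E'
from h import *
c=snap('wrist','onchest'); P=cloud(c)
print(c['color'].shape); cv2.imwrite('pics/onchestb.png',cv2.resize(c['color'][60:330,130:400,::-1],(600,600),interpolation=cv2.INTER_CUBIC))
E
```

```text
time_s: 63.1
tool_pos: [0.4883, -0.3173, 0.2001]
tool_rot: [-179.8, -0.0, 101.9]
force: [0.6, 0.2, -1.5]
grip_width: 0.0156
grasp_force: 40.0
time_s: 63.77
tool_pos: [0.4918, -0.3174, 0.1321]
tool_rot: [179.9, 0.1, 102.0]
force: [0.2, -0.1, -2.2]
grip_width: 0.0157
grasp_force: 40.0
t63.8 pos [ 0.4918 -0.3174  0.1321] rot [1.7992e+02 7.0000e-02 1.0204e+02]
shift share total [ 0.06 -0.05  1.09] rows 2 each [ 0.029 -0.024  0.544] turn rows 1 each 0.001
(384, 512, 3)
```

View pics/onchestb.png

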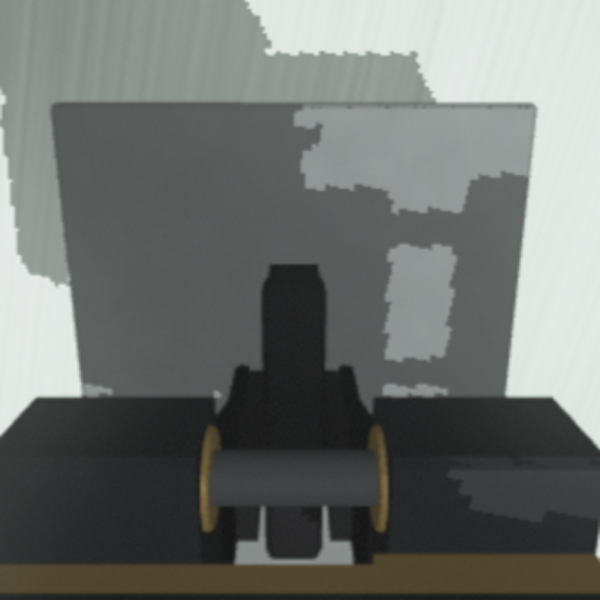

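The lid is level over the chest. A small correction, then lower gently.

```bash
python3 -m jog '[[0,0.055,-0.05,0,0],[0,0,0,0,0],[0,0,0,0.2,0],[0,0,0,0.2,0],[0,0,0,0.1,0],[0,0,0,0,0],[0,0,0,0,0]]'
python3 -m jog '[[0,0,0,0.15,0],[0,0,0,0.1,0],[0,0,0,0,0],[0,0,0,0,0]]'
```

```text
time_s: 64.4
tool_pos: [0.4893, -0.3162, 0.1208]
tool_rot: [-180.0, -0.0, 102.0]
force: [-0.6, 0.8, -2.7]
grip_width: 0.0156
grasp_force: 40.0
time_s: 64.73
tool_pos: [0.4894, -0.3162, 0.116]
tool_rot: [-180.0, -0.0, 102.0]
force: [0.1, -0.2, -2.0]
grip_width: 0.0156
grasp_force: 40.0
```

```bash
python3 -m jog '[[0,0,0.03,0.1,0],[0,0,0,0.1,0],[0,0,0,0.05,0],[0,0,0,0,0],[0,0,0,0,0]]'
python3 -m jog '[[0,0,0,0.05,0],[0,0,0,0.05,0],[0,0,0,0.05,0],[0,0,0,0,0],[0,0,0,0,0]]'
```

```text
time_s: 65.15
tool_pos: [0.49, -0.3161, 0.1111]
tool_rot: [-180.0, -0.0, 102.0]
force: [-0.1, -0.1, -3.1]
grip_width: 0.0154
grasp_force: 40.0
time_s: 65.57
tool_pos: [0.4903, -0.3163, 0.1103]
tool_rot: [-180.0, 0.1, 102.0]
force: [-3.4, 2.4, 8.9]
grip_width: 0.0158
grasp_force: 40.0
```

Seated at the expected 110.3 mm. Release, back off and check everything.

```bash
python3 -m jog '[[0.5,0,0,0,0],[0.5,0,0,0,0],[0.5,0,0,0,0],[0.5,0,0,0,0],[0.5,0,0,-0.5,0],[0.5,0,0,-1,0],[0.5,0,0,-1,0],[0.5,0,0,-1,0],[0.5,0,0,-1,0],[0.5,0,0,-1,0],[0.5,0,0,-1,0],[0.5,0,0,-0.5,0]]'
python3 -m jog '[[0.5,0,0,0,0],[0.5,0,0,0,0],[0.5,0,0,0,0],[0.5,0,0,0,0]]'
python3 - <<'E'
from h import *
c=snap('wrist','fin'); P=cloud(c); near=(abs(P[...,0]-.489)<.12)&(abs(P[...,1]+.316)<.12)
for lo,hi in((.074,.09),(.108,.122)):
    m=near&(P[...,2]>lo)&(P[...,2]<hi); q=P[m]; print(np.median(q[:,2]).round(4),np.percentile(q[:,2],[2,98]).round(4),cv2.minAreaRect((q[:,:2]*1000).astype(np.float32)))
snap('top','fintop'); s=snap('side','finside')
t=cv2.imread('pics/fintop.png')[100:300,50:500]; s=cv2.imread('pics/finside.png')[60:330,100:400]
cv2.imwrite('pics/finb.png',np.vstack([cv2.resize(t,(630,280)),cv2.copyMakeBorder(cv2.resize(s,(350,315)),0,0,0,280,0)]))
E
```

```text
time_s: 66.57
tool_pos: [0.4911, -0.3166, 0.2517]
tool_rot: [179.8, 0.2, 102.0]
force: [-0.2, -0.7, 0.4]
grip_width: 0.0432
grasp_force: 0.0
time_s: 66.9
tool_pos: [0.4894, -0.3158, 0.2466]
tool_rot: [-179.9, -0.1, 102.0]
force: [0.5, -0.0, -0.7]
grip_width: 0.0431
grasp_force: 0.0
0.0806 [0.079  0.0821] ((488.7742004394531, -315.2417297363281), (134.26051330566406, 163.42617797851562), 12.055974960327148)
0.1144 [0.1112 0.1161] ((488.8687744140625, -315.0909423828125), (15.839493751525879, 79.67825317382812), 11.640013694763184)
```

View pics/finb.png

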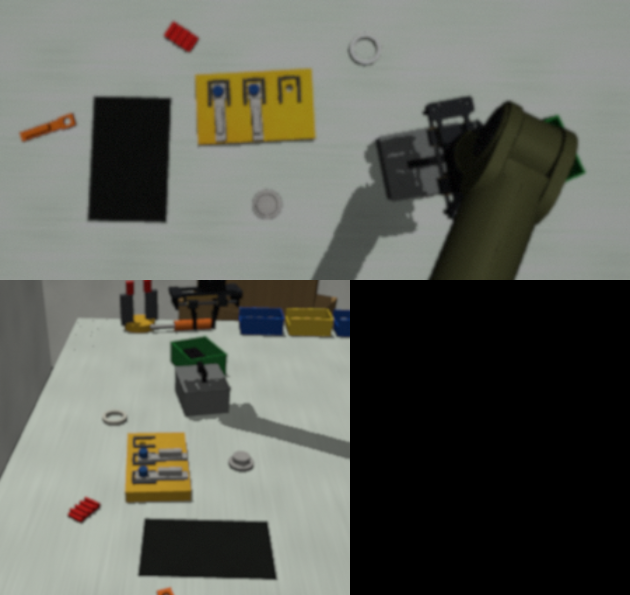

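The lid is flat and square on the chest (top at 80.6 mm, 12° like the chest). Both links are pinned, and the ring, insert and end cap are where they were.

```bash
python3 -c "
from cell import env
print(env.sign_off())"
```

```text
the job is handed in; nothing more can be done
None
```

Job handed in at about 67 s: both titanium links present lie in their own channels with pins fully home, the spare pin is in its rack, the lid is back square on the chest, and the ring, insert and end cap are untouched.

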